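# Change over and seal three slide-processing modules

### The arm

A 6-joint arm with a two-finger parallel gripper is mounted at the origin on the work surface. World frame = base frame: x ahead of the robot, y to its left, z up, the work surface at z = 0. Lengths are in m, angles in degrees, forces in N, time in s.
With the tool pointing down it reaches from about 0.3 to 0.875 m from the base axis. Payload 6.4 kg.
Tool frame: the origin (TCP) lies on the centre line of the jaws, within the pads' length; the fingertips stand tcp_to_tips ahead of it and the grasp point (between the pads) lies 3 mm ahead of it (tcp_to_tips is the distance from the TCP to the fingertips, in m); y points along the fingers, x is the direction in which the jaws open and shut, and the axes are right-handed (so a half turn about y gives the same grasp; the last joint's range is limited). The gripper opens to 85 mm and grips with 20 to 120 N. Pads are 22 mm wide; open, the fingers measure 114 mm over their backs; the gripper's body (76 mm by 85 mm) begins 54 mm behind the grasp point. The pads swing forward as they close: fully open they stand 13 mm farther back than shut.
Start: joints at [58.195, 10.359, 92.074, -0, 77.567, -11.82], TCP at [0.197, 0.54, 0.253] pointing down, gripper open.
Joint ranges: [-171.53, 171.53], [-51.25, 118.39], [17.06, 147.69], [-65.23, 245.23], [0, 150.52], [-178.68, 178.68]. Speed limits (degrees/s): [147.25, 147.25, 172.46, 180, 180, 180].

### API

Orientations are given as [roll, pitch, yaw] about the fixed x, y, z axes, in that order (R = Rz(yaw) Ry(pitch) Rx(roll)).
In Python, from cell import observe, grab_frame, close_job, tcp_to_tips gives the robot as it stands. The module is installed in compiled form; this text tells all that it offers.
- The arm moves only by the tool carry_out, never from a script. Its argument "increments" is a list that holds one entry, the list of rows, each a list of 7 numbers: the shift along the tool's x, y, z in m, then the turn, a rotation vector about the tool's x, y, z in degrees, then the opening, from 0 (shut) to 1 (fully open). In form: [[[tx, ty, tz, wx, wy, wz, hand], ...]]. A call has 1 to 8 rows; each row shifts and turns the commanded pose from where the row before left it, along the tool's axes as they then stand; what a row does not reach is not made up. A row lasts 1/12 s, in which the tool goes at most 41.7 mm and 7.16 degrees, less where a joint would pass 70% of its speed; a pose out of reach is approached as far as the arm can. A call is refused whole if a number of a shift passes 0.0417 or a number of a turn 7.16, either way. A call with a gripper value outside its range is refused whole. The fingers move at their own pace and stop on an object; "grip_force" is the grip in N (left out, the last holds). Time passes only in rows, so rows that do not move let the fingers close. It gives the time, the measured TCP pose, the force and the opening at its end, in the units of the state.
- observe(): the state, without advancing time (a new reading comes with each control period).
- grab_frame(name): name is "scene" or "top"; returns a dict with "image" (384x512x3 uint8, red, green, blue), "K" (3x3 intrinsics, pixels), "pose" (4x4, takes a point from camera to world coordinates). Camera axes: x right, y up, looking along -z (the intrinsics and any distortion apply to the point x, -y, -z); pixel columns grow to the right and rows downward; lengths in m; the calibration is good to about 2 mm. A picture is of the moment at which its call begins. There is no depth.
- close_job(): hands the job in, once; it reports no verdict.
The state is a dict: "time": time; "joint_pos": joint angles; "joint_velocities": joint speeds; "joint_efforts": joint torques, N m; "tcp_pos": TCP position; "eef_rot": TCP orientation; "contact_force": force on the tool from outside, world axes, zero at the start; "wrist_torque": the same for the moment, N m; "width": finger opening in m.
Only numpy, scipy, OpenCV 4.12 (cv2) and the standard library are available. Lean on these libraries where they do the work, as an engineer would, in place of code of your own. Each camera call takes 0.05 s, during which the arm holds its last target.

### The job

Move the finished grey cartridge out of the orange module and lay it flat in the steel tray, then lay each fresh cartridge that is here flat in the bay of the module of its own colour, with its grip fin at the module's front. With all three vent caps up (pull up any that is down), press all three hinged covers down until they click and stay shut, the cover of an empty module too; only when all three are shut with the caps still up, press all three vent caps right down so that they stay. Leave the other things on the bench standing where they are.

Things in the scene. Friction and masses are not known exactly. Their poses are not given: they have to be found in the camera images.
- module_blue: Fixed white module with blue colour plates and cover, base 150 (x) x 132 mm (y -40 to +92). Origin: on the bench, mid base along x, on the bay's centre line. -x is its front, to the robot. Bay: open-top pocket 124 x 56 mm centred at x -8, y 0; floor at z 12, walls to z 26. Loaded cartridge: (-8, 0, 12) mm, fin at the front. Vent pod: x -70..30, y 43..89, top z 40; cap axis x -20, y 66.
- cover_blue (a joint): blue cover's angle, rad: 0 shut (level), 1.25 open (light spring; starts so), top at z 125 mm. Panel 88 x 64 wide x 8 mm; hinge along the module's y at x 66, z 40. Shut, it reaches to x -22, top z 48. Catch post beside it (x -1..13, y 38..47, to z 52): its ball resists below 0.21 (9 N near the free edge), past 0.09 pulls the cover shut and holds it; let go above, it opens.
- vent_blue (a joint): Travel of module_blue's vent cap, m: 0 = up (venting), 0.016 = right down (sealed). A ball detent holds it down; between 0.003 and 0.0105 it pushes it up, beyond that down; pressing or pulling past it takes about 10 N. Up to 0.008 counts as up. Starts up or down (rarely stuck between).
- vent_blue_top (a point): Centre of the top of module_blue's vent cap: a black knob 34 mm across with a dot in blue, top 76 mm above the bench when up, 60 mm when down; its side is free for 20 mm above the pod when down, 36 mm when up.
- module_orange: Fixed white module with orange colour plates and cover, base 150 (x) x 132 mm (y -40 to +92). Origin: on the bench, mid base along x, on the bay's centre line. -x is its front, to the robot. Bay: open-top pocket 124 x 56 mm centred at x -8, y 0; floor at z 12, walls to z 26. Loaded cartridge: (-8, 0, 12) mm, fin at the front. Vent pod: x -70..30, y 43..89, top z 40; cap axis x -20, y 66.
- cover_orange (a joint): orange cover's angle, rad: 0 shut (level), 1.25 open (light spring; starts so), top at z 125 mm. Panel 88 x 64 wide x 8 mm; hinge along the module's y at x 66, z 40. Shut, it reaches to x -22, top z 48. Catch post beside it (x -1..13, y 38..47, to z 52): its ball resists below 0.21 (9 N near the free edge), past 0.09 pulls the cover shut and holds it; let go above, it opens.
- vent_orange (a joint): Travel of module_orange's vent cap, m: 0 = up (venting), 0.016 = right down (sealed). A ball detent holds it down; between 0.003 and 0.0105 it pushes it up, beyond that down; pressing or pulling past it takes about 10 N. Up to 0.008 counts as up. Starts up or down (rarely stuck between).
- vent_orange_top (a point): Centre of the top of module_orange's vent cap: a black knob 34 mm across with a dot in orange, top 76 mm above the bench when up, 60 mm when down; its side is free for 20 mm above the pod when down, 36 mm when up.
- module_yellow: Fixed white module with yellow colour plates and cover, base 150 (x) x 132 mm (y -40 to +92). Origin: on the bench, mid base along x, on the bay's centre line. -x is its front, to the robot. Bay: open-top pocket 124 x 56 mm centred at x -8, y 0; floor at z 12, walls to z 26. Loaded cartridge: (-8, 0, 12) mm, fin at the front. Vent pod: x -70..30, y 43..89, top z 40; cap axis x -20, y 66.
- cover_yellow (a joint): yellow cover's angle, rad: 0 shut (level), 1.25 open (light spring; starts so), top at z 125 mm. Panel 88 x 64 wide x 8 mm; hinge along the module's y at x 66, z 40. Shut, it reaches to x -22, top z 48. Catch post beside it (x -1..13, y 38..47, to z 52): its ball resists below 0.21 (9 N near the free edge), past 0.09 pulls the cover shut and holds it; let go above, it opens.
- vent_yellow (a joint): Travel of module_yellow's vent cap, m: 0 = up (venting), 0.016 = right down (sealed). A ball detent holds it down; between 0.003 and 0.0105 it pushes it up, beyond that down; pressing or pulling past it takes about 10 N. Up to 0.008 counts as up. Starts up or down (rarely stuck between).
- vent_yellow_top (a point): Centre of the top of module_yellow's vent cap: a black knob 34 mm across with a dot in yellow, top 76 mm above the bench when up, 60 mm when down; its side is free for 20 mm above the pod when down, 36 mm when up.
- fresh_blue: Loose fresh slide cartridge: white block with blue band and blue grip fin, 110 (its x) x 44 (y) x 20 mm high, 120 g; may be absent. Origin: centre of its underside. Upright grip fin on top, centred at x = -41, y = 0 mm: 24 mm long (x), 12 mm thick (y), from 20 to 50 mm above the underside. Lies on the bench; belongs in module_blue.
- fresh_orange: Loose fresh slide cartridge: white block with orange band and orange grip fin, 110 (its x) x 44 (y) x 20 mm high, 120 g; may be absent. Origin: centre of its underside. Upright grip fin on top, centred at x = -41, y = 0 mm: 24 mm long (x), 12 mm thick (y), from 20 to 50 mm above the underside. Lies on the bench; belongs in module_orange.
- fresh_yellow: Loose fresh slide cartridge: white block with yellow band and yellow grip fin, 110 (its x) x 44 (y) x 20 mm high, 120 g; may be absent. Origin: centre of its underside. Upright grip fin on top, centred at x = -41, y = 0 mm: 24 mm long (x), 12 mm thick (y), from 20 to 50 mm above the underside. Lies on the bench; belongs in module_yellow.
- finished: Loose finished slide cartridge: grey with white band and white grip fin, same shape, sizes and origin as the fresh ones. Starts in the bay of the orange module, fin at the front.
- tray: Fixed shallow open steel tray, 180 (its x) x 140 (y) x 22 mm high, walls and floor 4 mm thick. Origin: centre of its underside.
- bottle: Bystander: amber bottle, 60 mm diameter, 140 mm tall. Origin: centre of its underside.
- beaker: Bystander: empty glass beaker, 70 mm diameter, 90 mm tall. Origin: centre of its underside.
- tipbox: Bystander: orange pipette-tip box with clear lid, 120 x 85 x 68 mm. Origin: centre of its underside.
- slidebox: Bystander: green slide box, 90 x 70 x 35 mm. Origin: centre of its underside.
- jar: Bystander: glass jar, 56 mm diameter, 70 mm tall. Origin: centre of its underside.
- marker: Bystander: red marker pen, 130 mm long, 16 mm thick, lying. Origin: middle of its underside.
Things that resemble listed ones, but are neither listed nor needed, are in the scene too. What is shaped like the module_orange but brown is not meant.

How it is judged:
By the outcome, as a careful person would: the job done as asked, in the order asked, and still so for the second after the job is handed in, with the robot touching nothing.
Of fresh_blue, fresh_orange, fresh_yellow only 1 to 3 are there at a start; the rules pass over those that are not, and their reading is None.
At some moment in a run one of fresh_blue, fresh_orange, fresh_yellow may be knocked a few centimetres aside while the robot is not near it.
Once in a run the grip may slacken for a moment while it holds something.
It also fails if it takes over 210 s, if anything falls off the work surface, if the arm or the gripper's body presses on something with over 40 N, if the wrist force passes 120 N, or if a joint passes its speed limit or range.

## Working session

There is one attempt and no reset: what is moved stays moved. The work goes in short steps, Python scripts to look and compute and a tool call to move; the robot and the scene stay as the last step left them, time stands still between calls to the robot, and variables do not carry over. Pictures are saved under pics/ and viewed, and the job is handed in when it is done.

Besides the shell and the picture viewer there is one more tool, called after "Request:" in YAML: its name, and indented under it one key for each argument. carry_out: Moves the arm, as the interface text tells. Its arguments: {"type":"object","properties":{"increments":{"type":"array"},"grip_force":{"type":"number"}},"required":["increments"]}

```bash
mkdir -p pics; ls
python3 - <<'E'
from cell import *
import cv2, numpy as np
print(tcp_to_tips, observe())
for n in ("scene","top"):
    f=grab_frame(n); np.savez(f"{n}0.npz",**f)
    cv2.imwrite(f"pics/{n}0.png",cv2.resize(f["image"][:,:,::-1],(800,600),interpolation=cv2.INTER_CUBIC))
    print(n,{k:v for k,v in f.items() if k!="image"})
E
```

```text
pics
0.022 {'time': 0.0, 'joint_pos': array([ 5.81955027e+01,  1.04009146e+01,  9.21331293e+01,  3.91010636e-04,
        7.75664580e+01, -1.18210111e+01]), 'joint_velocities': array([ 0.01882246, -0.03325781,  0.04412981, -0.07634794,  0.06599803,
       -0.00631653]), 'joint_efforts': array([ 3.90979958e-04, -4.44855022e+01, -3.51342702e+01, -2.06760446e-04,
        8.84112931e-03, -4.29095692e-06]), 'tcp_pos': array([0.19621606, 0.53993227, 0.25238129]), 'eef_rot': array([-89.97903806,   0.09829232,  70.01644721]), 'contact_force': array([-0.47513655, -0.89227276,  0.8632202 ]), 'wrist_torque': array([ 0.02987595, -0.04337077, -0.02870467]), 'width': 0.0855774869419833}
scene {'K': array([[478.53510069,   0.        , 257.37068721],
       [  0.        , 478.53510069, 192.85321685],
       [  0.        ,   0.        ,   1.        ]]), 'pose': array([[ 0.45183835, -0.69926292,  0.55396162,  1.30156925],
       [ 0.8920435 ,  0.36112445, -0.27174902, -0.42919546],
       [-0.01002507,  0.61694449,  0.78694282,  1.22438923],
       [ 0.        ,  0.        ,  0.        ,  1.        ]])}
top {'K': array([[346.56181771,   0.        , 257.34808933],
       [  0.        , 346.56181771, 193.52777983],
       [  0.        ,   0.        ,   1.        ]]), 'pose': array([[-0.02892077,  0.98847263, -0.14861171,  0.33409242],
       [-0.99955174, -0.0297497 , -0.00335745, -0.03419938],
       [-0.0077399 ,  0.148448  ,  0.98888993,  1.03750233],
       [ 0.        ,  0.        ,  0.        ,  1.        ]])}
```

View pics/scene0.png

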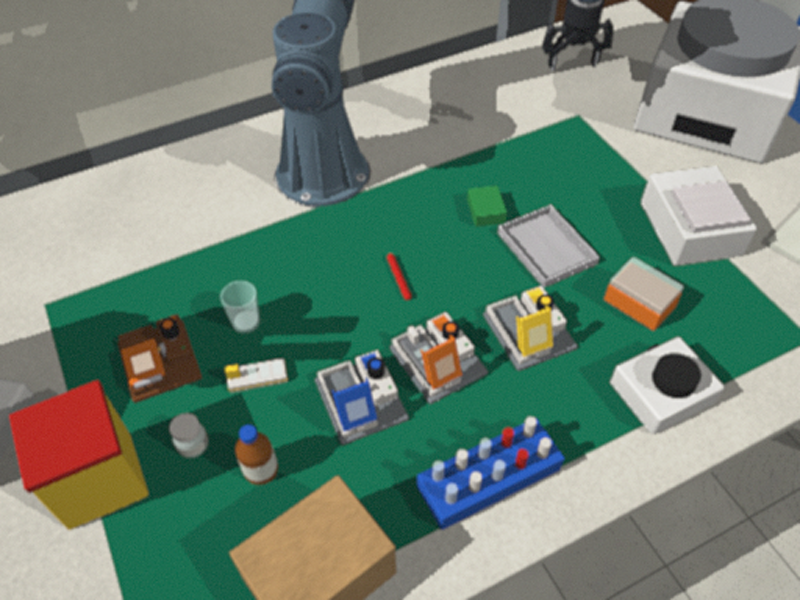

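View pics/top0.png

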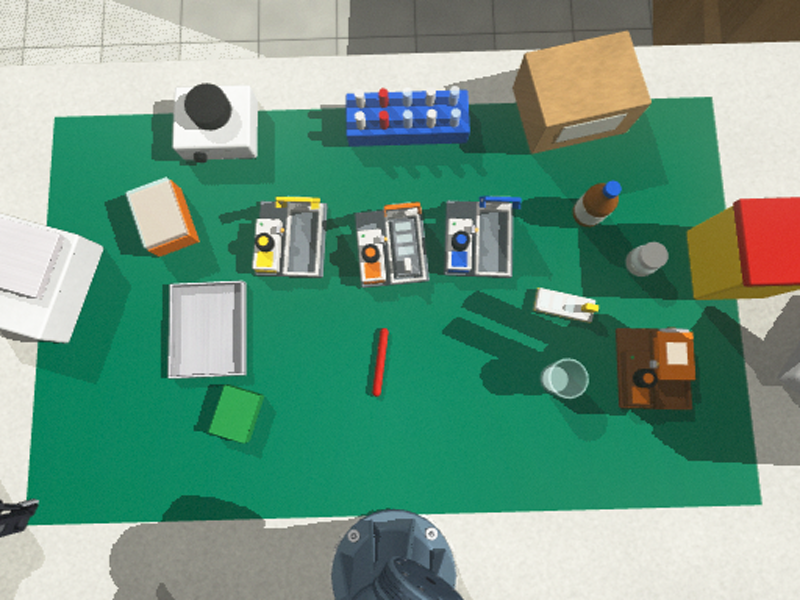

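Run:
```python
import cv2, numpy as np
t=np.load("top0.npz")["image"][:,:,::-1]; s=np.load("scene0.npz")["image"][:,:,::-1]
a=cv2.resize(t[115:190,150:340],None,fx=4.2,fy=4.2,interpolation=cv2.INTER_CUBIC)
b=cv2.resize(t[170:270,330:460],None,fx=3,fy=3,interpolation=cv2.INTER_CUBIC)
c=cv2.resize(s[170:290,60:380],None,fx=2.5,fy=2.5,interpolation=cv2.INTER_CUBIC)
for i,x in enumerate((a,b,c)): cv2.imwrite(f"pics/c{i}.png",x)
```

```text
(no output)
```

View pics/c0.png

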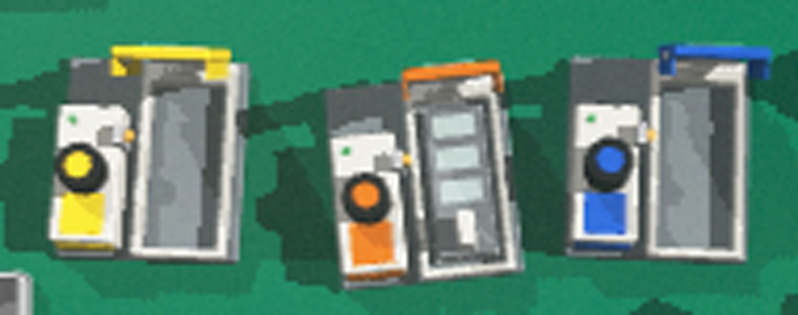

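View pics/c1.png

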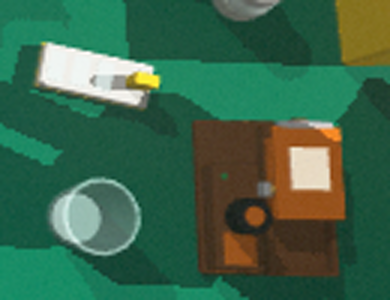

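View pics/c2.png

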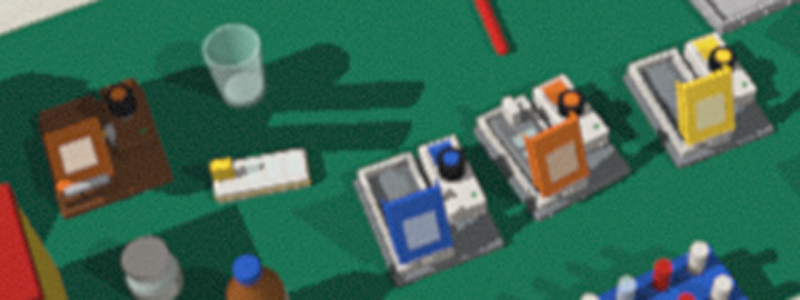

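```bash
cat > h.py <<'E'
import cv2, numpy as np, os
from cell import *
def get(n,tag):
    f=grab_frame(n); np.savez(f"{n}{tag}.npz",**f); return f
def ld(n,tag): return dict(np.load(f"{n}{tag}.npz"))
def proj(f,P):
    P=np.atleast_2d(P); T=np.linalg.inv(f["pose"]); c=P@T[:3,:3].T+T[:3,3]
    c=c*[1,-1,-1]; p=c@f["K"].T; return p[:,:2]/p[:,2:]
def ray(f,uv):
    uv=np.atleast_2d(uv).astype(float); d=np.c_[uv,np.ones(len(uv))]@np.linalg.inv(f["K"]).T
    d=(d*[1,-1,-1])@f["pose"][:3,:3].T; return f["pose"][:3,3],d
def onz(f,uv,z):
    o,d=ray(f,uv); return o+d*((z-o[2])/d[:,2])[:,None]
def tri(f1,u1,f2,u2):
    o1,d1=ray(f1,u1);o2,d2=ray(f2,u2);d1=d1[0]/np.linalg.norm(d1[0]);d2=d2[0]/np.linalg.norm(d2[0])
    A=np.c_[d1,-d2];s=np.linalg.lstsq(A,o2-o1,rcond=None)[0]
    p,q=o1+s[0]*d1,o2+s[1]*d2
    return (p+q)/2,np.linalg.norm(p-q)
def blobs(f,lo,hi,box=None,mn=5):
    h=cv2.cvtColor(f["image"],cv2.COLOR_RGB2HSV); m=cv2.inRange(h,np.array(lo),np.array(hi))
    if box:
        k=np.zeros_like(m);u0,v0,u1,v1=box;k[v0:v1,u0:u1]=255;m&=k
    n,l,s,c=cv2.connectedComponentsWithStats(m)
    return [(np.round(c[i],2).tolist(),int(s[i,4]),s[i,:4].tolist()) for i in range(1,n) if s[i,4]>=mn]
def crop(f,box,k,name):
    u0,v0,u1,v1=box
    cv2.imwrite(f"pics/{name}.png",cv2.resize(f["image"][v0:v1,u0:u1,::-1],None,fx=k,fy=k,interpolation=cv2.INTER_CUBIC))
COL=dict(blue=((105,130,70),(125,255,255)),orange=((6,150,120),(17,255,255)),yellow=((22,130,120),(33,255,255)))
E
python3 - <<'E'
from h import *
t=ld("top","0");s=ld("scene","0")
for c,(lo,hi) in COL.items():
    print(c,"top");[print("  ",b) for b in blobs(t,lo,hi)]
    print(c,"scene");[print("  ",b) for b in blobs(s,lo,hi)]
crop(t,(150,120,220,185),11,"ty");crop(t,(220,120,290,185),11,"to");crop(t,(275,120,345,185),11,"tb")
E
```

```text
blue top
   ([261.04, 76.88], 1934, [221, 58, 80, 35])
   ([391.13, 120.87], 92, [386, 116, 11, 11])
   ([320.06, 128.21], 108, [307, 126, 26, 8])
   ([294.86, 152.53], 36, [292, 150, 7, 6])
   ([293.55, 165.45], 99, [289, 161, 10, 10])
   ([293.0, 173.0], 13, [287, 173, 13, 1])
blue scene
   ([509.26, 68.75], 77, [505, 55, 7, 23])
   ([237.99, 231.35], 68, [232, 227, 12, 10])
   ([226.13, 258.15], 392, [213, 244, 28, 31])
   ([311.43, 305.13], 2355, [267, 269, 94, 69])
   ([158.4, 277.0], 106, [153, 272, 12, 11])
orange top
   ([114.13, 145.9], 363, [95, 115, 33, 49])
   ([391.83, 130.36], 42, [389, 126, 7, 10])
   ([257.04, 131.62], 69, [246, 130, 23, 6])
   ([236.59, 160.84], 32, [234, 158, 6, 7])
   ([237.81, 172.33], 90, [233, 168, 10, 10])
   ([238.5, 180.0], 6, [236, 180, 6, 1])
   ([431.25, 227.98], 515, [419, 212, 26, 31])
   ([414.53, 241.53], 30, [412, 239, 6, 6])
   ([407.86, 253.64], 58, [405, 248, 9, 10])
orange scene
   ([406.53, 196.81], 432, [387, 183, 47, 28])
   ([284.55, 207.5], 74, [278, 203, 14, 10])
   ([106.83, 207.08], 12, [105, 206, 5, 3])
   ([281.75, 231.39], 368, [270, 214, 26, 34])
   ([90.85, 230.62], 297, [78, 218, 27, 30])
   ([156.83, 289.66], 126, [151, 282, 13, 15])
yellow top
   ([191.05, 128.25], 109, [177, 126, 28, 8])
   ([457.12, 162.6], 1460, [440, 132, 35, 59])
   ([168.0, 153.65], 34, [165, 151, 7, 6])
   ([169.0, 165.47], 96, [164, 161, 11, 10])
   ([169.5, 173.0], 12, [164, 173, 12, 1])
   ([483.83, 186.72], 254, [456, 183, 56, 8])
   ([377.43, 196.12], 42, [372, 194, 11, 5])
yellow scene
   ([341.76, 207.97], 492, [330, 185, 24, 43])
   ([148.32, 237.1], 69, [144, 233, 10, 9])
   ([60.87, 312.6], 1941, [22, 260, 72, 78])
```

View pics/ty.png

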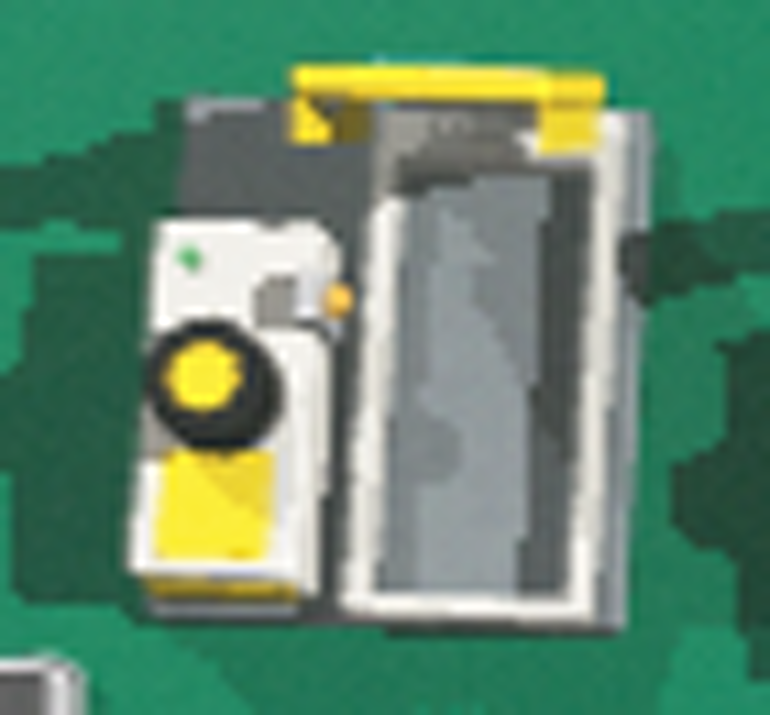

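View pics/to.png

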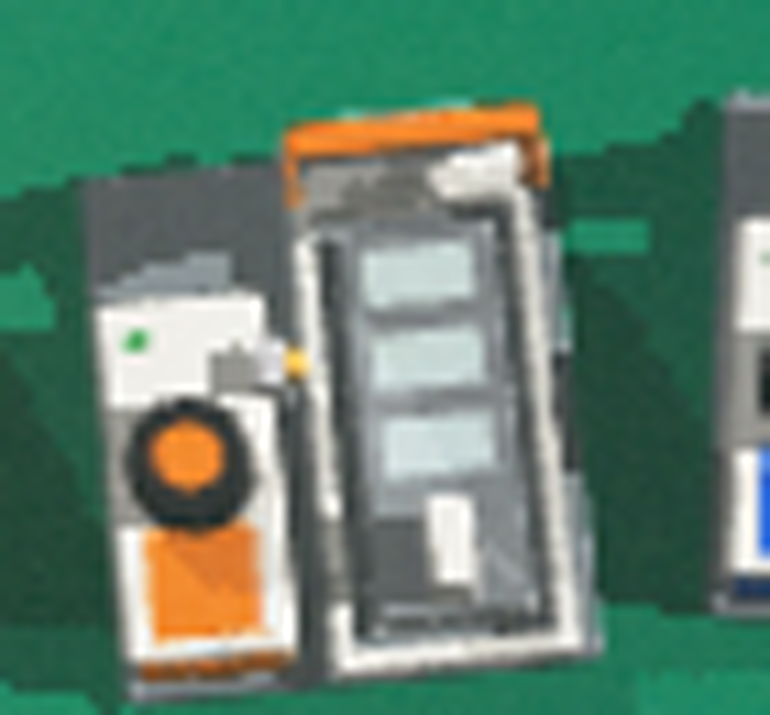

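View pics/tb.png

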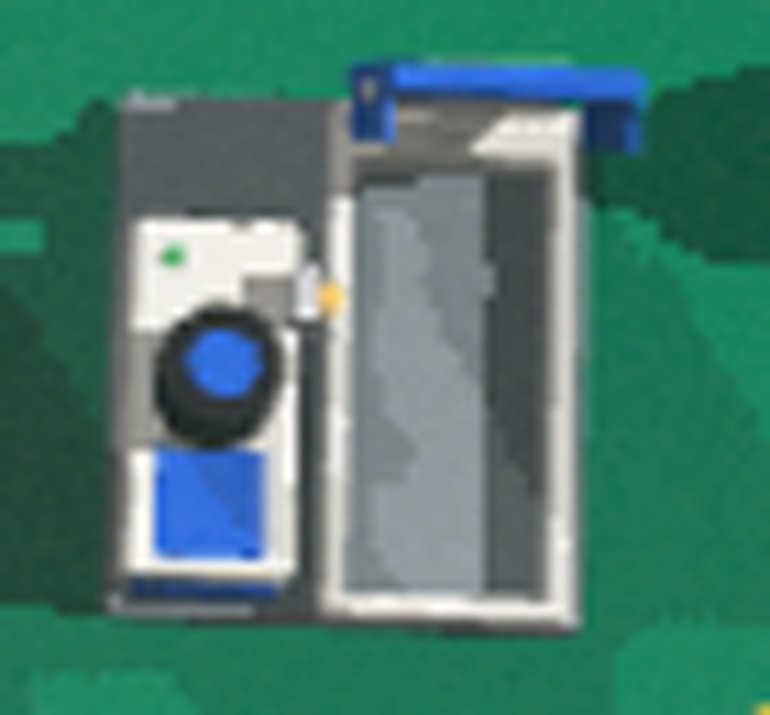

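Run:
```python
from h import *
s=ld("scene","0")
a=[cv2.resize(s["image"][v:v+36,u:u+36,::-1],None,fx=11,fy=11,interpolation=cv2.INTER_CUBIC) for u,v in ((222,218),(270,192),(328,174))]
cv2.imwrite("pics/caps.png",cv2.resize(np.hstack(a),(798,266)))
cv2.imwrite("pics/caps1.png",np.hstack([x[:,:] for x in a[:2]]))
```

```text
(no output)
```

View pics/caps.png

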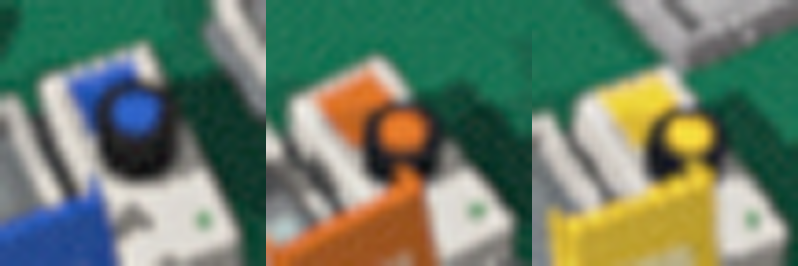

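Run:
```python
from h import *
t=ld("top","0");s=ld("scene","0")
for n,a,b in (("b",(294.86,152.53),(240.45,232.9)),("o",(236.59,160.84),(288.2,209.4)),("y",(168,153.65),(348.9,191.6))):
    print(n,tri(t,a,s,b), onz(t,a,.076)[0],onz(t,a,.06)[0],onz(s,b,.076)[0],onz(s,b,.06)[0])
# rim corners outer z=.026: front-left, front-right, from crops (11x)
def c(o,p): return (o[0]+p[0]/11-.5,o[1]+p[1]/11-.5)
for n,o,pts in (("y",(150,120),[(372,598),(570,602),(596,188)]),
                ("o",(220,120),[(355,640),(550,634),(510,205)]),
                ("b",(275,120),[(345,595),(550,600),(557,170)])):
    P=onz(t,[c(o,p) for p in pts],.026);print(n,np.round(P,4).tolist())
    e=P[0]-P[1]; print("width",np.linalg.norm(e),"yaw from front",np.degrees(np.arctan2(-e[0],e[1])),
      "yaw from side",np.degrees(np.arctan2(*(P[2]-P[1])[[1,0]])))
# cartridge
f1,f2=(377.43,196.12),(148.32,237.1)
print(tri(t,f1,s,f2))
crop(t,(335,175,395,220),13,"fy"); crop(s,(135,225,195,260),13,"fys"); crop(t,(100,170,165,250),7,"tray")
```

```text
b (array([ 0.59605522, -0.14094011,  0.06887207]), np.float64(0.0026353619040049452)) [ 0.5936301  -0.14136435  0.076     ] [ 0.59794897 -0.14314764  0.06      ] [ 0.60090571 -0.14150726  0.076     ] [ 0.59114368 -0.13749903  0.06      ]
o (array([0.57925628, 0.02709386, 0.05761196]), np.float64(0.0011401146794485129)) [0.57443914 0.02542115 0.076     ] [0.57843866 0.02641328 0.06      ] [0.59078618 0.02045381 0.076     ] [0.58088316 0.02671858 0.06      ]
y (array([0.60660644, 0.22641314, 0.05889548]), np.float64(0.0013137638961386285)) [0.60158862 0.2212244  0.076     ] [0.60603993 0.22547481 0.06      ] [0.61687827 0.21748919 0.076     ] [0.60733877 0.22649917 0.06      ]
y [[0.552, 0.1882, 0.026], [0.5493, 0.1345, 0.026], [0.6654, 0.1267, 0.026]]
width 0.053783323425432884 yaw from front -2.9273518141758528 yaw from side -3.812767031719484
o [[0.5342, -0.0156, 0.026], [0.5343, -0.0683, 0.026], [0.6546, -0.0614, 0.026]]
width 0.05270878077693231 yaw from front 0.04960187893258671 yaw from side 3.2758918930202556
b [[0.5417, -0.1767, 0.026], [0.5386, -0.232, 0.026], [0.6589, -0.2408, 0.026]]
width 0.05531943657571202 yaw from front -3.1775431179995404 yaw from side -4.2146849468125565
(array([ 0.46626241, -0.37965503,  0.03723464]), np.float64(0.00015923685956298575))
```

View pics/fy.png

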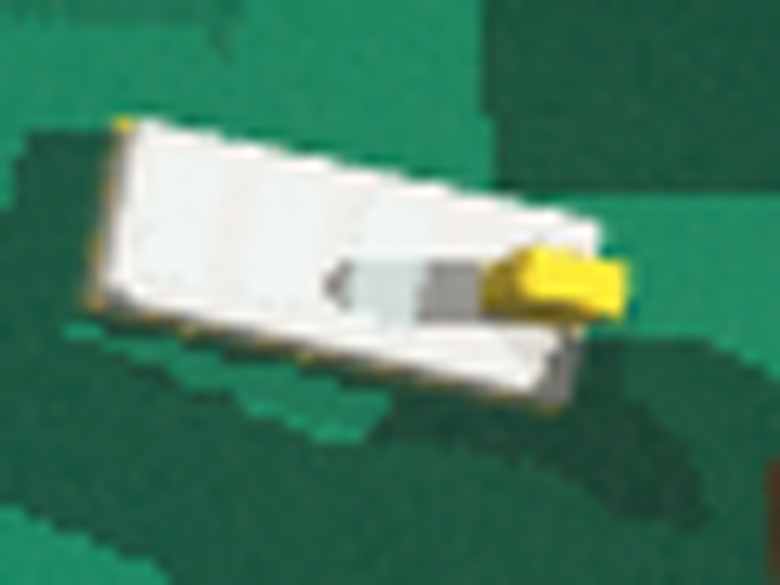

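View pics/fys.png

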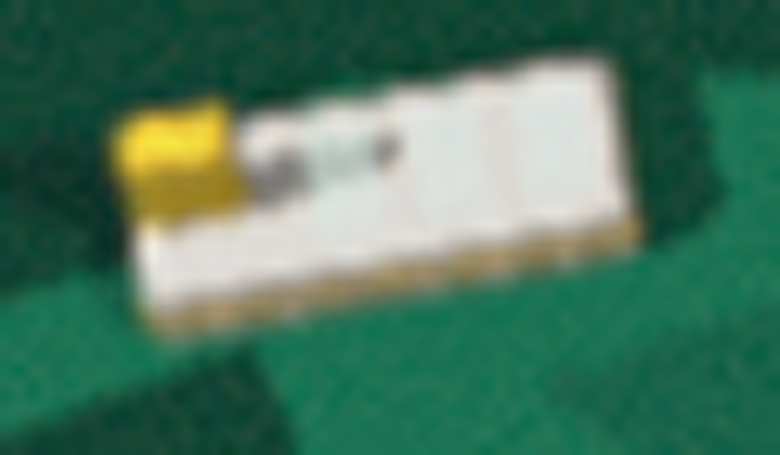

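View pics/tray.png

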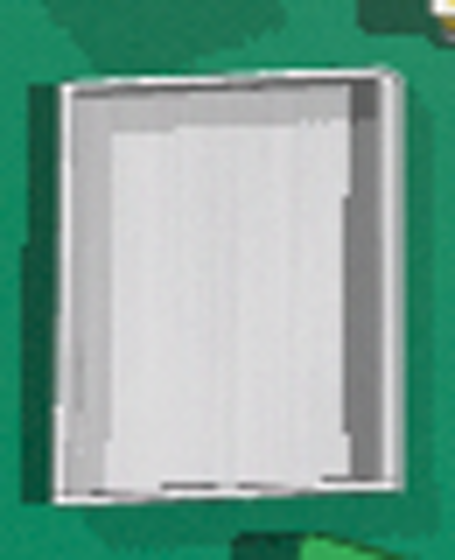

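```bash
cat >> h.py <<'E'
def fit(f,items):
    # items: list of (frame, uv, local xyz)
    from scipy.optimize import least_squares
    def res(q):
        x,y,a=q;R=np.array([[np.cos(a),-np.sin(a)],[np.sin(a),np.cos(a)]]);r=[]
        for fr,uv,L in items:
            w=onz(fr,uv,L[2])[0][:2]; r+=list(w-(R@np.array(L[:2])+[x,y]))
        return np.array(r)
    s=least_squares(res,[.6,0,0],loss='soft_l1',f_scale=.003);return s.x,res(s.x).reshape(-1,2)
E
python3 - <<'E'
from h import *
t=ld("top","0");s=ld("scene","0")
def c(o,p): return (o[0]+p[0]/11-.5,o[1]+p[1]/11-.5)
pl=[(.030,.089,.040),(-.070,.089,.040),(-.070,.028,.026),(-.070,-.028,.026)]
for n,o,pts,ct,cs,h in (("y",(150,120),[(158,222),(132,572),(372,598),(570,602)],(168,153.65),(348.9,191.6),.06),
    ("o",(220,120),[(97,305),(130,662),(355,640),(550,634)],(236.59,160.84),(288.2,209.4),.06),
    ("b",(275,120),[(136,220),(125,570),(345,595),(550,600)],(294.86,152.53),(240.45,232.9),.069)):
    it=[(t,c(o,p),L) for p,L in zip(pts,pl)]+[(t,ct,(-.02,.066,h)),(s,cs,(-.02,.066,h))]
    q,r=fit(t,it);print(n,np.round(q[:2],4),np.degrees(q[2]).round(2),(r*1000).round(1).tolist())
# tray corners outer top z=.022 (crop origin 100,170 x7): BL,BR,FR,FL
P=onz(t,[(100+u/7-.5,170+v/7-.5) for u,v in ((62,84),(402,70),(402,490),(55,502))],.022)
print("tray",P.round(4).tolist(),P.mean(0), np.linalg.norm(P[0]-P[1]),np.linalg.norm(P[1]-P[2]))
# cartridge top corners z=.02 crop origin 335,175 x13
P=onz(t,[(335+u/13-.5,175+v/13-.5) for u,v in ((130,122),(600,222),(565,395),(100,295))],.02)
print("cart",P.round(4).tolist(),P.mean(0)); e=P[0]+P[3]-P[1]-P[2];print(np.degrees(np.arctan2(e[1],e[0])))
P=onz(s,[(135+u/13-.5,225+v/13-.5) for u,v in ((130,115),(608,55),(638,222),(145,305))],.02)
print("cartS",P.round(4).tolist(),P.mean(0)); e=P[1]+P[2]-P[0]-P[3];print(np.degrees(np.arctan2(e[1],e[0])))
E
```

```text
y [0.6212 0.1573] -3.66 [[-1.9, -0.7], [1.0, -1.2], [-1.2, -1.6], [-0.3, 0.6], [0.5, 1.0], [1.8, 2.0]]
o [ 0.6033 -0.0384] 3.73 [[-1.8, -0.9], [-0.4, -1.6], [2.6, -0.5], [-1.0, 2.6], [-0.6, 0.3], [1.8, 0.6]]
b [ 0.6103 -0.2092] -4.02 [[-2.5, -0.8], [0.7, -0.9], [-0.8, -0.3], [0.1, 0.3], [0.5, -0.1], [1.6, 2.2]]
tray [[0.5364, 0.4133, 0.022], [0.5381, 0.268, 0.022], [0.3602, 0.2654, 0.022], [0.3594, 0.41, 0.022]] [0.44854426 0.33918229 0.022     ] 0.1453613202691293 0.17791971065134468
cart [[0.5082, -0.2908, 0.02], [0.4819, -0.3961, 0.02], [0.4425, -0.385, 0.02], [0.4685, -0.2813, 0.02]] [ 0.47526093 -0.33832082  0.02      ]
75.93672765481622
cartS [[0.436, -0.3849, 0.02], [0.4711, -0.2803, 0.02], [0.5172, -0.2909, 0.02], [0.4867, -0.3984, 0.02]] [ 0.47775311 -0.33860055  0.02      ]
72.81851387060833
```

```bash
cat >> h.py <<'E'
def st(p=True):
    o=observe(); r=o["eef_rot"]
    if p: print("t%.2f tcp %s rot %s F %s w %.4f"%(o["time"],o["tcp_pos"].round(4),r.round(2),o["contact_force"].round(1),o["width"]),"q",o["joint_pos"].round(0))
    return o
def go(x,y,z,yaw,cur=None):
    o=st(); p=o["tcp_pos"]; ya=o["eef_rot"][2]
    if cur: p=np.array(cur[:3]);ya=cur[3]
    d=np.array([x,y,z])-p; dy=(yaw-ya+180)%360-180
    a=np.radians(ya);c,s=np.cos(a),np.sin(a)
    print("translate first: tx %.4f ty %.4f tz %.4f ; turn wy %.2f  dist %.3f"%(c*d[0]+s*d[1],-d[2],-s*d[0]+c*d[1],-dy,np.linalg.norm(d)))
    a=np.radians(yaw);c,s=np.cos(a),np.sin(a)
    print("turn first: tx %.4f ty %.4f tz %.4f"%(c*d[0]+s*d[1],-d[2],-s*d[0]+c*d[1]))
E
python3 - <<'E'
from h import *
t=ld("top","0")
print(onz(t,(260.4,168.6),.062))
go(.5544,-.0416,.16,93.7)
E
```

```text
[[ 0.55292591 -0.04176256  0.062     ]]
t0.10 tcp [0.1962 0.54   0.2524] rot [-89.98   0.09  70.02] F [ 0.9  0.2 -0.5] w 0.0856 q [ 58.  10.  92.   0.  78. -12.]
translate first: tx -0.4242 ty 0.0924 tz -0.5354 ; turn wy -23.68  dist 0.689
turn first: tx -0.6035 ty 0.0924 tz -0.3199
```

Request:
carry_out:
  increments:
    - [[0, 0, 0, 0, -5.92, 0, 0.5], [0, 0, 0, 0, -5.92, 0, 0.5], [0, 0, 0, 0, -5.92, 0, 0.5], [0, 0, 0, 0, -5.92, 0, 0.5], [-0.0302, 0.0046, -0.016, 0, 0, 0, 0.5], [-0.0302, 0.0046, -0.016, 0, 0, 0, 0.5], [-0.0302, 0.0046, -0.016, 0, 0, 0, 0.5], [-0.0302, 0.0046, -0.016, 0, 0, 0, 0.5]]
  grip_force: 60

```text
time: 0.77
tcp_pos: [0.2682, 0.4226, 0.2342]
eef_rot: [-90.0, 0.0, 93.8]
contact_force: [1.0, -0.2, 0.9]
width: 0.0425
```

Request:
carry_out:
  increments:
    - [[-0.0302, 0.0046, -0.016, 0, 0, 0, 0.5], [-0.0302, 0.0046, -0.016, 0, 0, 0, 0.5], [-0.0302, 0.0046, -0.016, 0, 0, 0, 0.5], [-0.0302, 0.0046, -0.016, 0, 0, 0, 0.5], [-0.0302, 0.0046, -0.016, 0, 0, 0, 0.5], [-0.0302, 0.0046, -0.016, 0, 0, 0, 0.5], [-0.0302, 0.0046, -0.016, 0, 0, 0, 0.5], [-0.0302, 0.0046, -0.016, 0, 0, 0, 0.5]]

```text
time: 1.43
tcp_pos: [0.4118, 0.1895, 0.1977]
eef_rot: [-90.0, -0.0, 93.7]
contact_force: [0.2, 0.5, 0.7]
width: 0.043
```

Request:
carry_out:
  increments:
    - [[-0.0302, 0.0046, -0.016, 0, 0, 0, 0.5], [-0.0302, 0.0046, -0.016, 0, 0, 0, 0.5], [-0.0302, 0.0046, -0.016, 0, 0, 0, 0.5], [-0.0302, 0.0046, -0.016, 0, 0, 0, 0.5], [-0.0302, 0.0046, -0.016, 0, 0, 0, 0.5], [-0.0302, 0.0046, -0.016, 0, 0, 0, 0.5], [-0.0302, 0.0046, -0.016, 0, 0, 0, 0.5], [-0.0302, 0.0046, -0.016, 0, 0, 0, 0.5]]

```text
time: 2.1
tcp_pos: [0.5551, -0.0433, 0.1606]
eef_rot: [-90.0, -0.0, 93.7]
contact_force: [0.5, 0.6, 0.4]
width: 0.0429
```

Run:
```python
from h import *
go(.5540,-.0416,.059,93.7)
```

```text
t2.10 tcp [ 0.5551 -0.0433  0.1606] rot [-8.996e+01 -2.000e-02  9.368e+01] F [0.5 0.6 0.4] w 0.0429 q [ -17.   14.   99.    0.   67. -110.]
translate first: tx 0.0018 ty 0.1016 tz 0.0010 ; turn wy -0.02  dist 0.102
turn first: tx 0.0018 ty 0.1016 tz 0.0010
```

Request:
carry_out:
  increments:
    - [[0.0018, 0.02, 0.001, 0, 0, 0, 0.5], [0, 0.02, 0, 0, 0, 0, 0.5], [0, 0.02, 0, 0, 0, 0, 0.5], [0, 0.02, 0, 0, 0, 0, 0.5], [0, 0.012, 0, 0, 0, 0, 0.5], [0, 0.0096, 0, 0, 0, 0, 0.5], [0, 0, 0, 0, 0, 0, 0.5]]

```text
time: 2.68
tcp_pos: [0.5522, -0.0396, 0.0577]
eef_rot: [-89.8, -0.1, 93.7]
contact_force: [-0.2, -1.1, -0.1]
width: 0.043
```

Request:
carry_out:
  increments:
    - [[0, 0, 0, 0, 0, 0, 0], [0, 0, 0, 0, 0, 0, 0], [0, 0, 0, 0, 0, 0, 0], [0, 0, 0, 0, 0, 0, 0], [0, 0, 0, 0, 0, 0, 0], [0, 0, 0, 0, 0, 0, 0]]

```text
time: 3.18
tcp_pos: [0.5547, -0.0402, 0.0611]
eef_rot: [-90.1, 0.0, 93.7]
contact_force: [-0.3, -0.0, 6.8]
width: 0.0108
```

Run:
```python
from h import *
st()
t=get("top","1");s=get("scene","1");crop(t,(220,120,290,185),11,"to1");crop(s,(240,170,340,245),8,"so1")
```

```text
t3.18 tcp [ 0.5547 -0.0402  0.0611] rot [-9.014e+01  5.000e-02  9.370e+01] F [-0.3 -0.   6.8] w 0.0108 q [ -16.   22.  102.    0.   56. -110.]
```

View pics/so1.png

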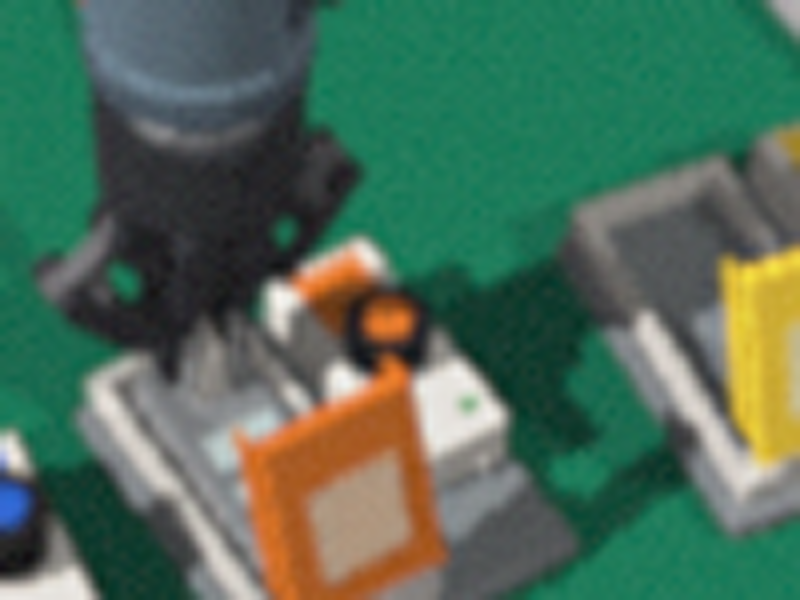

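Request:
carry_out:
  increments:
    - [[0, -0.006, 0, 0, 0, 0, 0], [0, -0.009, 0, 0, 0, 0, 0], [0, -0.009, 0, 0, 0, 0, 0], [0, 0, 0, 0, 0, 0, 0]]

```text
time: 3.62
tcp_pos: [0.555, -0.0403, 0.086]
eef_rot: [-90.2, 0.1, 93.7]
contact_force: [-0.1, 0.2, -1.1]
width: 0.0108
```

Request:
carry_out:
  increments:
    - [[0, 0, 0.01, 0, 0, 0, 0], [0, 0, 0.02, 0, 0, 0, 0], [0, 0, 0.025, 0, 0, 0, 0], [0, 0, 0.025, 0, 0, 0, 0], [0, 0, 0.025, 0, 0, 0, 0], [0, 0, 0.02, 0, 0, 0, 0], [0, -0.02, 0.01, 0, 0, 0, 0], [0, -0.02, 0, 0, 0, 0, 0]]

```text
time: 4.28
tcp_pos: [0.4152, -0.0478, 0.1226]
eef_rot: [-89.7, -0.1, 93.7]
contact_force: [1.7, -0.0, -1.1]
width: 0.011
```

Run:
```python
from h import *
go(.4075,.336,.125,93.7)
s=get("scene","2");crop(s,(200,110,340,215),5.7,"s2")
```

```text
t4.28 tcp [ 0.4152 -0.0478  0.1226] rot [-89.71  -0.13  93.66] F [ 1.7 -0.  -1.1] w 0.0110 q [ -23.    0.  120.   -0.   60. -117.]
translate first: tx 0.3835 ty -0.0024 tz -0.0168 ; turn wy -0.04  dist 0.384
turn first: tx 0.3835 ty -0.0024 tz -0.0171
```

View pics/s2.png

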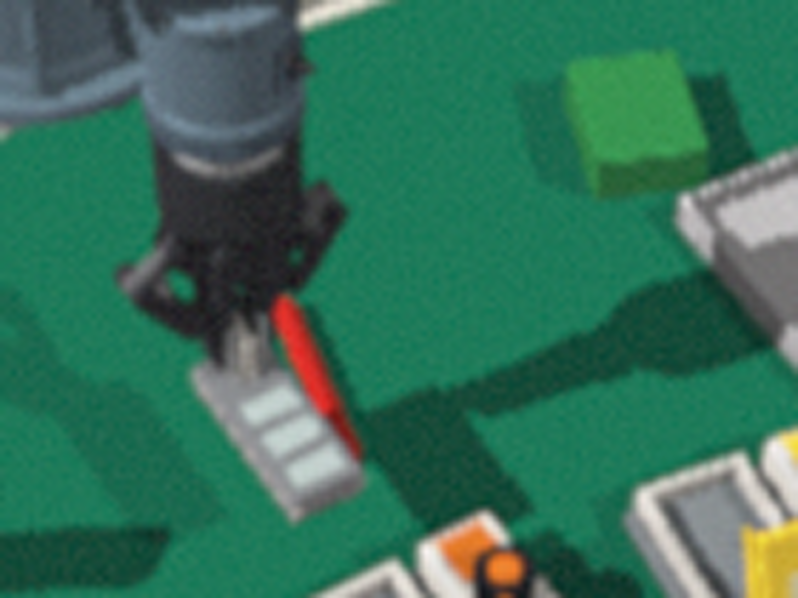

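Request:
carry_out:
  increments:
    - [[0.015, 0, -0.002, 0, 0, 0, 0], [0.025, 0, -0.002, 0, 0, 0, 0], [0.03, 0, -0.002, 0, 0, 0, 0], [0.03, 0, -0.002, 0, 0, 0, 0], [0.03, 0, -0.002, 0, 0, 0, 0], [0.03, 0, -0.002, 0, 0, 0, 0], [0.03, 0, -0.002, 0, 0, 0, 0], [0.03, 0, -0.002, 0, 0, 0, 0]]

```text
time: 5.0
tcp_pos: [0.4207, 0.1735, 0.1237]
eef_rot: [-90.1, -0.0, 93.7]
contact_force: [0.8, -0.6, -1.2]
width: 0.0107
```

Request:
carry_out:
  increments:
    - [[0.03, 0, 0, 0, 0, 0, 0], [0.03, 0, 0, 0, 0, 0, 0], [0.03, 0, 0, 0, 0, 0, 0], [0.03, 0, 0, 0, 0, 0, 0], [0.024, 0, 0, 0, 0, 0, 0], [0.0195, 0, 0, 0, 0, 0, 0], [0, 0, 0, 0, 0, 0, 0], [0, 0, 0, 0, 0, 0, 0]]

```text
time: 5.67
tcp_pos: [0.4099, 0.3358, 0.1234]
eef_rot: [-90.0, 0.0, 93.8]
contact_force: [0.3, 0.0, -1.2]
width: 0.0109
```

Run:
```python
from h import *
go(.4075,.336,.0555,93.7)
s=get("scene","3");crop(s,(280,100,400,190),6.6,"s3")
```

```text
t5.67 tcp [0.4099 0.3358 0.1234] rot [-9.000e+01  1.000e-02  9.382e+01] F [ 0.3  0.  -1.2] w 0.0109 q [ 26.  14. 105.  -0.  62. -67.]
translate first: tx 0.0004 ty 0.0679 tz 0.0024 ; turn wy 0.12  dist 0.068
turn first: tx 0.0004 ty 0.0679 tz 0.0024
```

View pics/s3.png

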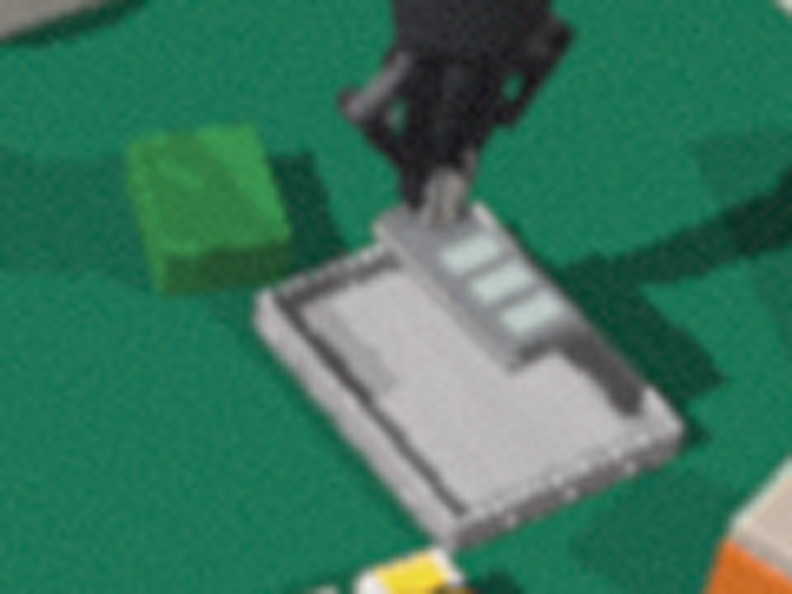

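Request:
carry_out:
  increments:
    - [[0, 0.015, 0.002, 0, 0, 0, 0], [0, 0.02, 0, 0, 0, 0, 0], [0, 0.018, 0, 0, 0, 0, 0], [0, 0.01, 0, 0, 0, 0, 0], [0, 0.004, 0, 0, 0, 0, 0], [0, 0.002, 0, 0, 0, 0, 0], [0, 0.0015, 0, 0, 0, 0, 0], [0, 0, 0, 0, 0, 0, 0]]

```text
time: 6.38
tcp_pos: [0.4088, 0.335, 0.0538]
eef_rot: [-90.1, -0.0, 93.7]
contact_force: [0.0, 0.1, -1.3]
width: 0.0107
```

Run:
```python
from h import *
go(.4075,.336,.0525,93.7)
s=get("scene","4");crop(s,(280,100,400,190),6.6,"s4")
```

```text
t6.38 tcp [0.4088 0.335  0.0538] rot [-9.006e+01 -2.000e-02  9.367e+01] F [ 0.   0.1 -1.3] w 0.0107 q [ 26.  20. 106.  -0.  54. -67.]
translate first: tx 0.0011 ty 0.0013 tz 0.0013 ; turn wy -0.03  dist 0.002
turn first: tx 0.0011 ty 0.0013 tz 0.0013
```

View pics/s4.png

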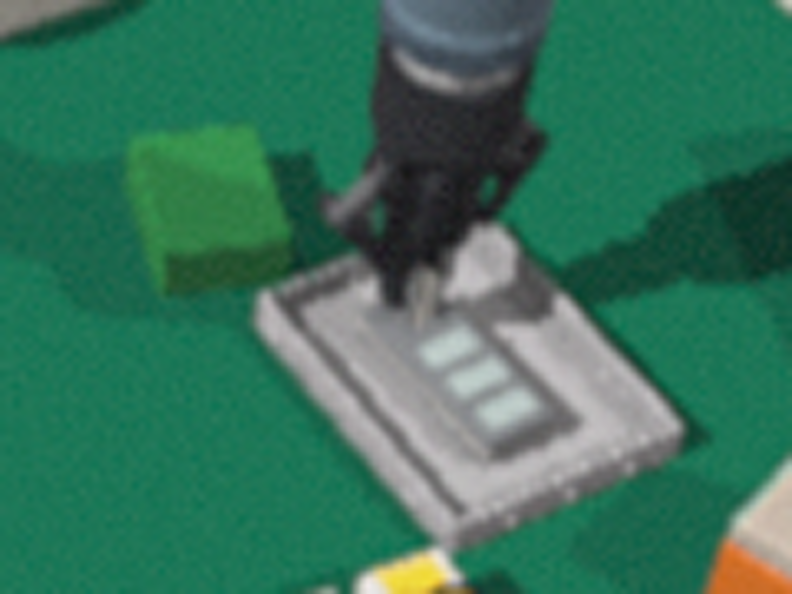

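Request:
carry_out:
  increments:
    - [[0, 0.001, 0, 0, 0, 0, 0], [0, 0.001, 0, 0, 0, 0, 0], [0, 0, 0, 0, 0, 0, 0]]

```text
time: 6.68
tcp_pos: [0.409, 0.3353, 0.0531]
eef_rot: [-90.1, -0.0, 93.7]
contact_force: [-4.3, -2.9, 10.9]
width: 0.0108
```

Request:
carry_out:
  increments:
    - [[0, 0, 0, 0, 0, 0, 0.3], [0, 0, 0, 0, 0, 0, 0.4], [0, -0.005, 0, 0, 0, 0, 0.5], [0, -0.02, 0, 0, 0, 0, 0.5], [0, -0.03, 0, 0, 0, 0, 0.5], [0, -0.035, 0, 0, 0, 0, 0.5], [0, -0.035, 0, 0, 0, 0, 0.5], [0, -0.025, 0, 0, 0, 0, 0.5]]

```text
time: 7.35
tcp_pos: [0.409, 0.3354, 0.2048]
eef_rot: [-90.2, -0.1, 93.7]
contact_force: [0.6, 1.5, 0.8]
width: 0.0425
```

Run:
```python
from h import *
st();t=get("top","5");s=get("scene","5")
a=cv2.resize(s["image"][100:190,280:400,::-1],(400,300));b=cv2.resize(t["image"][170:260,345:465,::-1],(400,300),interpolation=cv2.INTER_CUBIC)
cv2.imwrite("pics/p5.png",np.hstack([a,b]))
crop(t,(335,175,395,220),13,"fy5"); crop(s,(135,225,195,260),13,"fys5")
for n,f in(("t",t),("s",s)): print(n,blobs(f,*COL["yellow"]))
```

```text
t7.35 tcp [0.409  0.3354 0.2048] rot [-9.018e+01 -8.000e-02  9.370e+01] F [0.6 1.5 0.8] w 0.0425 q [ 26.   7. 102.   0.  71. -67.]
t [([191.05, 128.25], 109, [177, 126, 28, 8]), ([457.12, 162.61], 1461, [440, 132, 35, 59]), ([168.0, 153.65], 34, [165, 151, 7, 6]), ([169.0, 165.47], 96, [164, 161, 11, 10]), ([169.5, 173.0], 12, [164, 173, 12, 1]), ([484.29, 186.7], 249, [458, 183, 54, 8]), ([377.43, 196.12], 42, [372, 194, 11, 5])]
s [([341.83, 207.9], 488, [331, 185, 23, 43]), ([148.33, 237.16], 70, [144, 233, 10, 9]), ([61.44, 311.7], 2002, [22, 261, 72, 77])]
```

View pics/p5.png

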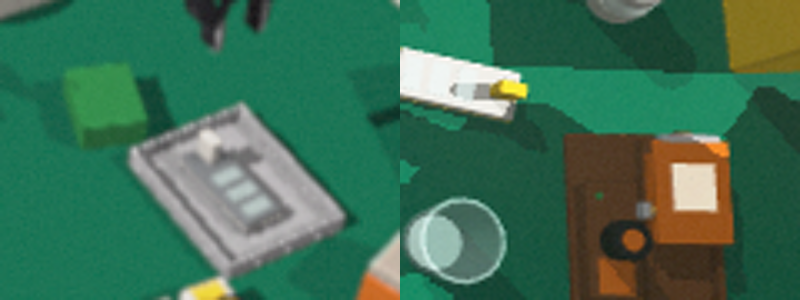

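Run:
```python
from h import *
go(.6058,.225,.115,86.3)
```

```text
t7.45 tcp [0.4111 0.3365 0.207 ] rot [-90.55  -0.23  93.71] F [ 0.1  0.4 -0.2] w 0.0426 q [ 26.   7. 101.   0.  71. -67.]
translate first: tx -0.1239 ty 0.0920 tz -0.1871 ; turn wy 7.41  dist 0.243
turn first: tx -0.0987 ty 0.0920 tz -0.2015
```

Request:
carry_out:
  increments:
    - [[0, 0, 0, 0, 3.7, 0, 0.6], [0, 0, 0, 0, 3.7, 0, 0.6], [-0.0165, 0.007, -0.0336, 0, 0, 0, 0.6], [-0.0165, 0.01, -0.0336, 0, 0, 0, 0.6], [-0.0165, 0.015, -0.0336, 0, 0, 0, 0.6], [-0.0165, 0.02, -0.0336, 0, 0, 0, 0.6], [-0.0165, 0.02, -0.0336, 0, 0, 0, 0.6], [-0.0165, 0.02, -0.0336, 0, 0, 0, 0.6]]

```text
time: 8.12
tcp_pos: [0.602, 0.2229, 0.1085]
eef_rot: [-89.9, 0.0, 86.3]
contact_force: [0.8, 0.2, 1.0]
width: 0.0516
```

Request:
carry_out:
  increments:
    - [[0, 0.015, 0, 0, 0, 0, 0.6], [0, 0.015, 0, 0, 0, 0, 0.6], [0, 0.01, 0, 0, 0, 0, 0.6], [0, 0, 0, 0, 0, 0, 0.6]]

```text
time: 8.45
tcp_pos: [0.5987, 0.2235, 0.0666]
eef_rot: [-89.7, 0.1, 86.3]
contact_force: [-0.8, -0.1, 0.7]
width: 0.0513
```

Run:
```python
from h import *
go(.6058,.225,.066,86.3)
t=get("top","6");s=get("scene","6");
a=cv2.resize(s["image"][145:235,300:420,::-1],(400,300),interpolation=cv2.INTER_CUBIC);b=cv2.resize(t["image"][110:200,125:245,::-1],(400,300),interpolation=cv2.INTER_CUBIC)
cv2.imwrite("pics/p6.png",np.hstack([a,b]))
```

```text
t8.45 tcp [0.5987 0.2235 0.0666] rot [-8.965e+01  8.000e-02  8.628e+01] F [-0.8 -0.1  0.7] w 0.0513 q [ 10.  31.  89.   0.  61. -76.]
translate first: tx 0.0019 ty 0.0006 tz -0.0070 ; turn wy -0.02  dist 0.007
turn first: tx 0.0019 ty 0.0006 tz -0.0070
```

View pics/p6.png

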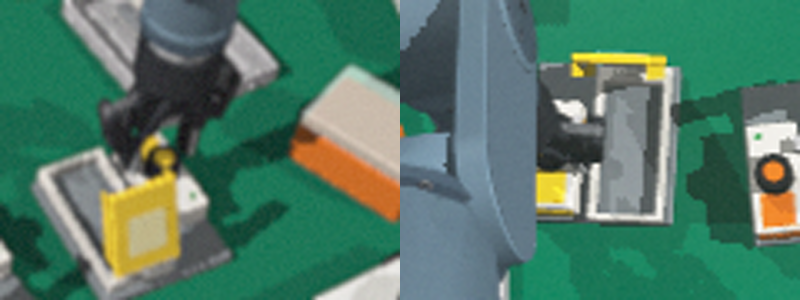

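Request:
carry_out:
  increments:
    - [[0.002, 0, -0.006, 0, 0, 0, 0.6], [0, 0, 0, 0, 0, 0, 0.1], [0, 0, 0, 0, 0, 0, 0.1], [0, 0, 0, 0, 0, 0, 0.1], [0, 0, 0, 0, 0, 0, 0.1], [0, 0, 0, 0, 0, 0, 0.1]]

```text
time: 9.05
tcp_pos: [0.6088, 0.226, 0.0724]
eef_rot: [-90.2, -0.0, 86.3]
contact_force: [-0.0, -1.4, 5.8]
width: 0.0305
```

Request:
carry_out:
  increments:
    - [[0, -0.003, 0, 0, 0, 0, 0.1], [0, -0.003, 0, 0, 0, 0, 0.1], [0, -0.003, 0, 0, 0, 0, 0.1], [0, -0.003, 0, 0, 0, 0, 0.1], [0, -0.002, 0, 0, 0, 0, 0.1], [0, 0, 0, 0, 0, 0, 0.1]]

```text
time: 9.55
tcp_pos: [0.6086, 0.226, 0.0856]
eef_rot: [-90.2, -0.1, 86.3]
contact_force: [5.1, 0.4, 0.5]
width: 0.031
```

Request:
carry_out:
  increments:
    - [[0, -0.003, 0, 0, 0, 0, 0.1], [0, 0, 0, 0, 0, 0, 0.1], [0, 0, 0, 0, 0, 0, 0.1]]

```text
time: 9.8
tcp_pos: [0.6086, 0.226, 0.0881]
eef_rot: [-90.2, -0.1, 86.3]
contact_force: [6.4, 1.1, -0.4]
width: 0.0318
```

Request:
carry_out:
  increments:
    - [[0, 0, 0, 0, 0, 0, 0.6], [0, 0, 0, 0, 0, 0, 0.6], [0, 0, 0, 0, 0, 0, 0.6], [0, -0.02, 0, 0, 0, 0, 0.6], [0, -0.03, 0, 0, 0, 0, 0.6], [0, -0.03, 0, 0, 0, 0, 0.6]]

```text
time: 10.3
tcp_pos: [0.6054, 0.2255, 0.1661]
eef_rot: [-89.7, 0.1, 86.3]
contact_force: [1.1, -0.3, 0.2]
width: 0.0514
```

Run:
```python
from h import *
s=get("scene","7");
print(blobs(s,*COL["yellow"],box=(300,160,400,240)))
crop(s,(310,160,390,220),10,"s7")
# orange cap
a=np.radians(3.73);R=np.array([[np.cos(a),-np.sin(a)],[np.sin(a),np.cos(a)]])
p=R@[-.02,.066]+[.6033,-.0384];print(p)
go(p[0],p[1],.12,93.7)
```

```text
[([345.1, 188.36], 73, [338, 185, 15, 8]), ([341.16, 211.41], 414, [330, 195, 24, 33])]
[0.57904875 0.0261591 ]
t10.35 tcp [0.6095 0.2264 0.1746] rot [-9.036e+01 -9.000e-02  8.632e+01] F [4.2 0.8 4.3] w 0.0517 q [ 10.  24.  85.   0.  71. -76.]
translate first: tx -0.2018 ty 0.0546 tz 0.0176 ; turn wy -7.38  dist 0.210
turn first: tx -0.1978 ty 0.0546 tz 0.0433
```

View pics/s7.png

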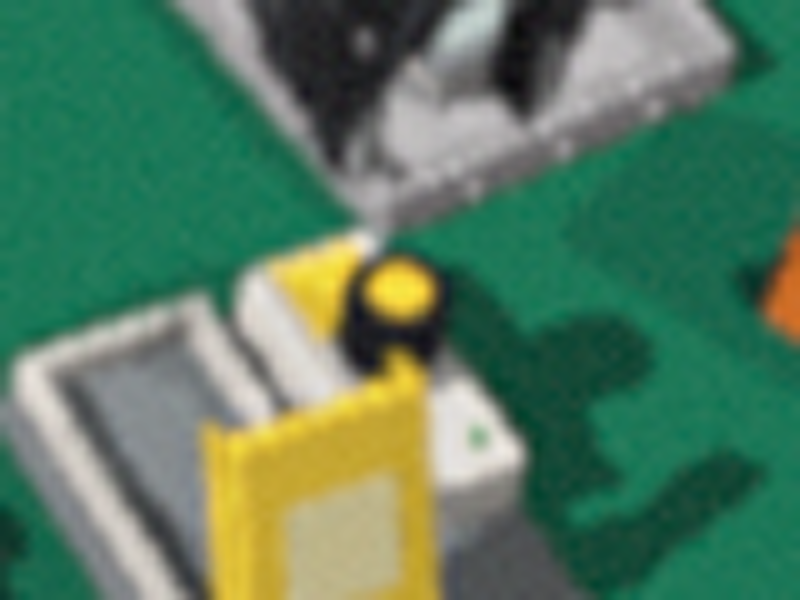

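Run:
```python
from h import *
s=ld("scene","7")
for z in (.06,.068,.076): print(z,proj(s,[[.606,.2255,z],[.579,.026,z],[.5945,-.1415,z]]).round(1).tolist())
m=lambda f,b:[x for x in blobs(f,*COL["yellow"],box=b)]
crop(s,(338,180,360,200),30,"s7b")
```

```text
0.06 [[348.4, 191.4], [287.7, 209.0], [239.7, 234.3]]
0.068 [[348.7, 189.8], [287.8, 207.5], [239.6, 232.8]]
0.076 [[349.1, 188.2], [287.9, 205.9], [239.5, 231.2]]
```

View pics/s7b.png

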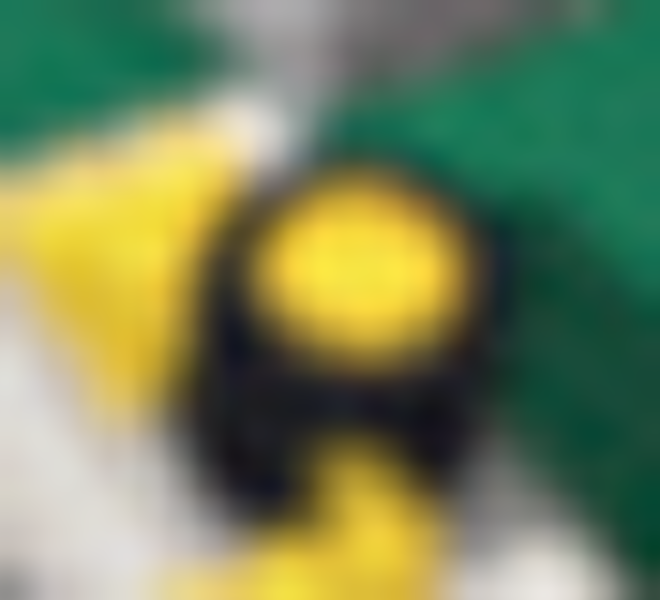

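Request:
carry_out:
  increments:
    - [[0, 0, 0, 0, -3.7, 0, 0.6], [0, 0, 0, 0, -3.7, 0, 0.6], [-0.033, 0, 0.007, 0, 0, 0, 0.6], [-0.033, 0, 0.007, 0, 0, 0, 0.6], [-0.033, 0, 0.007, 0, 0, 0, 0.6], [-0.033, 0.01, 0.007, 0, 0, 0, 0.6], [-0.033, 0.02, 0.007, 0, 0, 0, 0.6], [-0.033, 0.02, 0.007, 0, 0, 0, 0.6]]

```text
time: 11.02
tcp_pos: [0.5778, 0.0241, 0.1173]
eef_rot: [-90.1, 0.0, 93.7]
contact_force: [0.8, -0.8, -0.4]
width: 0.0514
```

Request:
carry_out:
  increments:
    - [[0, 0, 0, 0, 0, 0, 0.6], [0, 0, 0, 0, 0, 0, 0.6]]

```text
time: 11.18
tcp_pos: [0.5764, 0.024, 0.1155]
eef_rot: [-89.8, -0.1, 93.5]
contact_force: [0.1, 0.3, -0.2]
width: 0.0514
```

Run:
```python
from h import *
go(.579,.0262,.067,93.7)
```

```text
t11.18 tcp [0.5764 0.024  0.1155] rot [-8.976e+01 -6.000e-02  9.349e+01] F [ 0.1  0.3 -0.2] w 0.0514 q [  -9.   20.   98.    0.   63. -103.]
translate first: tx 0.0020 ty 0.0485 tz -0.0028 ; turn wy -0.21  dist 0.049
turn first: tx 0.0020 ty 0.0485 tz -0.0028
```

Request:
carry_out:
  increments:
    - [[0.002, 0.015, -0.002, 0, 0, 0, 0.6], [0, 0.02, 0, 0, 0, 0, 0.6], [0, 0.0125, 0, 0, 0, 0, 0.6], [0, 0, 0, 0, 0, 0, 0.6], [0, 0, 0, 0, 0, 0, 0.1], [0, 0, 0, 0, 0, 0, 0.1], [0, 0, 0, 0, 0, 0, 0.1], [0, 0, 0, 0, 0, 0, 0.1]]

```text
time: 11.85
tcp_pos: [0.5801, 0.0271, 0.0707]
eef_rot: [-90.0, 0.1, 93.7]
contact_force: [-2.8, -3.8, 0.4]
width: 0.0312
```

Request:
carry_out:
  increments:
    - [[0, 0, 0, 0, 0, 0, 0.1], [0, -0.003, 0, 0, 0, 0, 0.1], [0, -0.003, 0, 0, 0, 0, 0.1], [0, -0.003, 0, 0, 0, 0, 0.1], [0, -0.003, 0, 0, 0, 0, 0.1], [0, -0.003, 0, 0, 0, 0, 0.1], [0, -0.002, 0, 0, 0, 0, 0.1], [0, 0, 0, 0, 0, 0, 0.1]]

```text
time: 12.52
tcp_pos: [0.5801, 0.0271, 0.087]
eef_rot: [-90.0, 0.0, 93.7]
contact_force: [0.3, -5.5, -5.4]
width: 0.031
```

Request:
carry_out:
  increments:
    - [[0, 0, 0, 0, 0, 0, 0.6], [0, 0, 0, 0, 0, 0, 0.6], [0, 0, 0, 0, 0, 0, 0.6], [0, -0.02, 0, 0, 0, 0, 0.6], [0, -0.03, 0, 0, 0, 0, 0.6], [0, -0.03, 0, 0, 0, 0, 0.6], [0, 0, 0, 0, 0, 0, 0.6]]

```text
time: 13.1
tcp_pos: [0.5842, 0.0276, 0.1742]
eef_rot: [-90.7, 0.1, 93.7]
contact_force: [1.5, -0.8, 0.9]
width: 0.0513
```

Run:
```python
from h import *
s=get("scene","8");
crop(s,(262,190,312,225),15,"s8")
a=np.radians(-4.02);R=np.array([[np.cos(a),-np.sin(a)],[np.sin(a),np.cos(a)]])
p=R@[-.02,.066]+[.6103,-.2092];print(p)
go(p[0],p[1],.12,86.0)
```

```text
[ 0.59497612 -0.14196029]
t13.15 tcp [0.583  0.0277 0.1715] rot [-9.050e+01  8.000e-02  9.373e+01] F [-0.1 -0.2 -1.1] w 0.0511 q [  -9.   16.   95.    0.   68. -103.]
translate first: tx -0.1700 ty 0.0515 tz -0.0009 ; turn wy 7.73  dist 0.178
turn first: tx -0.1684 ty 0.0515 tz -0.0237
```

View pics/s8.png

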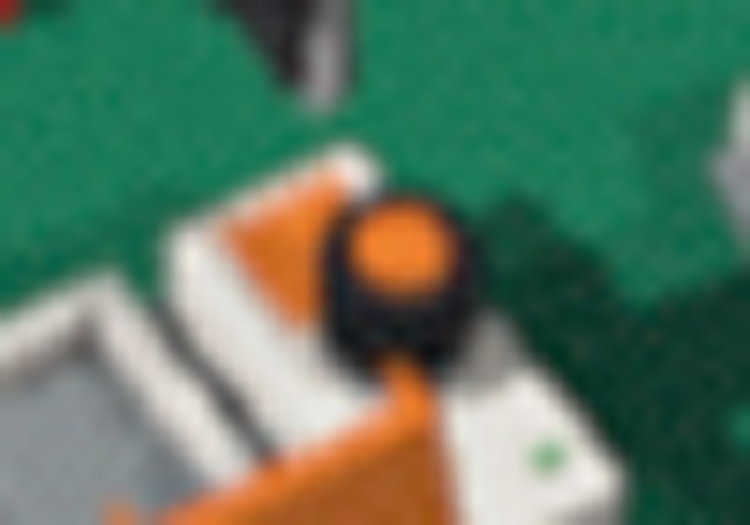

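Run:
```python
from h import *
s=ld("scene","8");t=get("top","8")
a=cv2.resize(s["image"][220:250,222:262,::-1],None,fx=10,fy=10,interpolation=cv2.INTER_CUBIC)
b=cv2.resize(t["image"][135:165,275:315,::-1],None,fx=10,fy=10,interpolation=cv2.INTER_CUBIC)
cv2.imwrite("pics/b8.png",np.hstack([a,b]))
```

```text
(no output)
```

View pics/b8.png

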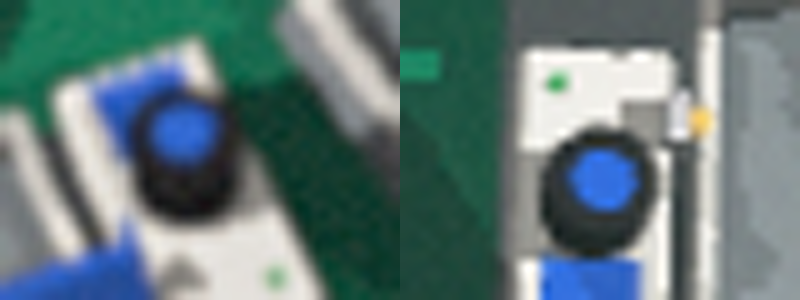

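Request:
carry_out:
  increments:
    - [[0, 0, 0, 0, 3.9, 0, 0.6], [0, 0, 0, 0, 3.9, 0, 0.6], [-0.028, 0, -0.004, 0, 0, 0, 0.6], [-0.028, 0, -0.004, 0, 0, 0, 0.6], [-0.028, 0, -0.004, 0, 0, 0, 0.6], [-0.028, 0.01, -0.004, 0, 0, 0, 0.6], [-0.028, 0.02, -0.003, 0, 0, 0, 0.6], [-0.028, 0.02, -0.003, 0, 0, 0, 0.6]]

```text
time: 13.87
tcp_pos: [0.5898, -0.1425, 0.1157]
eef_rot: [-90.0, -0.0, 85.9]
contact_force: [0.8, -0.6, -0.3]
width: 0.0512
```

Request:
carry_out:
  increments:
    - [[0, 0, 0, 0, 0, 0, 0.6], [0, 0, 0, 0, 0, 0, 0.6]]

```text
time: 14.03
tcp_pos: [0.588, -0.1421, 0.1139]
eef_rot: [-89.7, -0.1, 85.7]
contact_force: [0.6, 0.9, 0.1]
width: 0.0515
```

Run:
```python
from h import *
go(.5955,-.142,.072,86)
```

```text
t14.03 tcp [ 0.588  -0.1421  0.1139] rot [-89.71  -0.13  85.74] F [0.6 0.9 0.1] w 0.0515 q [ -25.   23.   93.    0.   64. -111.]
translate first: tx 0.0006 ty 0.0419 tz -0.0074 ; turn wy -0.26  dist 0.043
turn first: tx 0.0006 ty 0.0419 tz -0.0074
```

Request:
carry_out:
  increments:
    - [[0, 0.015, -0.006, 0, 0, 0, 0.6], [0, 0.016, 0, 0, 0, 0, 0.6], [0, 0.01, 0, 0, 0, 0, 0.6], [0, 0, 0, 0, 0, 0, 0.6], [0, 0, 0, 0, 0, 0, 0.1], [0, 0, 0, 0, 0, 0, 0.1], [0, 0, 0, 0, 0, 0, 0.1], [0, 0, 0, 0, 0, 0, 0.1]]
  grip_force: 30

```text
time: 14.7
tcp_pos: [0.5961, -0.1415, 0.0766]
eef_rot: [-90.0, -0.0, 85.9]
contact_force: [-2.0, 3.4, 0.9]
width: 0.0326
```

Request:
carry_out:
  increments:
    - [[0, 0, 0, 0, 0, 0, 0.1], [0, -0.003, 0, 0, 0, 0, 0.1], [0, -0.003, 0, 0, 0, 0, 0.1], [0, 0, 0, 0, 0, 0, 0.1]]

```text
time: 15.03
tcp_pos: [0.5959, -0.1415, 0.0805]
eef_rot: [-90.0, -0.1, 85.9]
contact_force: [5.0, 3.0, -9.9]
width: 0.033
```

Request:
carry_out:
  increments:
    - [[0, -0.003, 0, 0, 0, 0, 0.1], [0, -0.003, 0, 0, 0, 0, 0.1], [0, 0, 0, 0, 0, 0, 0.1]]

```text
time: 15.28
tcp_pos: [0.5943, -0.1414, 0.0843]
eef_rot: [-89.8, -0.1, 85.9]
contact_force: [5.9, 0.6, -21.9]
width: 0.0325
```

Request:
carry_out:
  increments:
    - [[0, 0, 0, 0, 0, 0, 0.6], [0, 0, 0, 0, 0, 0, 0.6], [0, 0, 0, 0, 0, 0, 0.6], [0, -0.02, 0, 0, 0, 0, 0.6], [0, -0.03, 0, 0, 0, 0, 0.6], [0, -0.03, 0, 0, 0, 0, 0.6], [0, 0, 0, 0, 0, 0, 0.6]]

```text
time: 15.87
tcp_pos: [0.6002, -0.1441, 0.1763]
eef_rot: [-90.7, 0.3, 85.9]
contact_force: [0.3, -0.8, 0.6]
width: 0.0511
```

Run:
```python
from h import *
s=get("scene","9");t=get("top","9");o=ld("scene","8")
a=cv2.resize(s["image"][220:250,222:262,::-1],None,fx=10,fy=10,interpolation=cv2.INTER_CUBIC)
b=cv2.resize(o["image"][220:250,222:262,::-1],None,fx=10,fy=10,interpolation=cv2.INTER_CUBIC)
cv2.imwrite("pics/b9.png",np.hstack([a,b]))
print([blobs(f,*COL["yellow"],box=bx) for f,bx in ((s,(120,215,200,265)),(t,(350,175,410,215)))])
crop(t,(335,175,395,220),13,"fy9")
st()
```

```text
[[([148.24, 237.0], 71, [144, 233, 10, 9])], [([377.44, 196.07], 41, [372, 194, 11, 5])]]
t15.97 tcp [ 0.5976 -0.143   0.171 ] rot [-90.33   0.14  85.89] F [-0.3 -0.6  0.2] w 0.0514 q [ -25.   20.   90.   -0.   69. -110.]
```

View pics/b9.png

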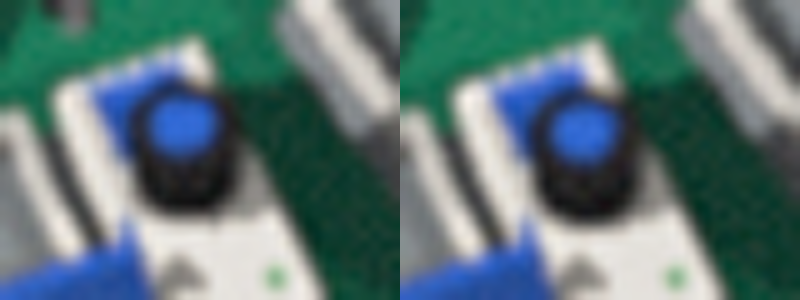

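View pics/fy9.png

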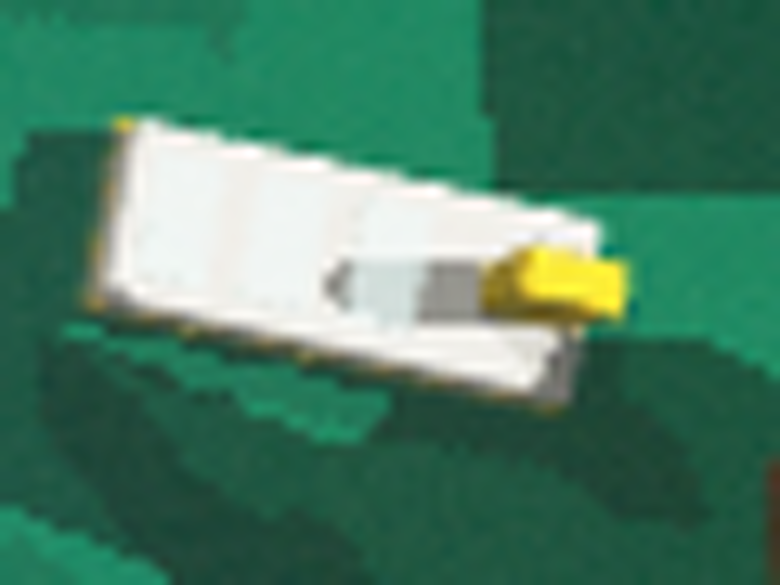

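Request:
carry_out:
  increments:
    - [[0, 0, 0, 0, 6.76, 0, 0.6], [0, 0, 0, 0, 6.76, 0, 0.6], [0, 0, 0, 0, 6.76, 0, 0.6], [0, 0, 0, 0, 6.76, 0, 0.6], [0, 0, 0, 0, 6.76, 0, 0.6], [0, 0, 0, 0, 6.76, 0, 0.6], [0, 0, 0, 0, 6.76, 0, 0.6], [0, 0, 0, 0, 6.76, 0, 0.6]]
  grip_force: 60

```text
time: 16.63
tcp_pos: [0.5953, -0.142, 0.1668]
eef_rot: [-89.9, 0.1, 31.5]
contact_force: [-0.7, -0.7, 1.0]
width: 0.0511
```

Request:
carry_out:
  increments:
    - [[0, 0, 0, 0, 6.76, 0, 0.6], [0, 0, 0, 0, 6.76, 0, 0.6], [0, 0, 0, 0, 6.76, 0, 0.6], [0, 0, 0, 0, 6.76, 0, 0.6], [0, 0, 0, 0, 6.76, 0, 0.6], [0, 0, 0, 0, 6.76, 0, 0.6], [0, 0, 0, 0, 6.76, 0, 0.6]]

```text
time: 17.22
tcp_pos: [0.5953, -0.142, 0.1668]
eef_rot: [-90.0, 0.1, -15.8]
contact_force: [0.1, -0.7, 0.0]
width: 0.051
```

Run:
```python
from h import *
go(.466,-.379,.13,-15.5)
```

```text
t17.22 tcp [ 0.5953 -0.142   0.1668] rot [-90.     0.09 -15.84] F [ 0.1 -0.7  0. ] w 0.0510 q [-25.  20.  91.  -0.  69.  -9.]
translate first: tx -0.0597 ty 0.0368 tz -0.2633 ; turn wy -0.34  dist 0.272
turn first: tx -0.0613 ty 0.0368 tz -0.2630
```

Request:
carry_out:
  increments:
    - [[-0.0075, 0, -0.033, 0, 0, 0, 0.6], [-0.0075, 0, -0.033, 0, 0, 0, 0.6], [-0.0075, 0, -0.033, 0, 0, 0, 0.6], [-0.0075, 0, -0.033, 0, 0, 0, 0.6], [-0.0075, 0.007, -0.033, 0, 0, 0, 0.6], [-0.0075, 0.01, -0.033, 0, 0, 0, 0.6], [-0.0075, 0.01, -0.033, 0, 0, 0, 0.6], [-0.0075, 0.01, -0.033, 0, 0, 0, 0.6]]

```text
time: 17.88
tcp_pos: [0.4661, -0.3814, 0.1297]
eef_rot: [-90.0, 0.0, -15.5]
contact_force: [0.4, 0.8, 0.1]
width: 0.0512
```

Run:
```python
from h import *
go(.466,-.379,.049,-15.5)
s=get("scene","10");print(blobs(s,*COL["yellow"],box=(120,215,200,265)))
crop(s,(120,190,220,265),8,"s10")
```

```text
t17.88 tcp [ 0.4661 -0.3814  0.1297] rot [-8.998e+01  4.000e-02 -1.551e+01] F [0.4 0.8 0.1] w 0.0512 q [-51.  21.  93.  -0.  65. -35.]
translate first: tx -0.0008 ty 0.0807 tz 0.0023 ; turn wy -0.01  dist 0.081
turn first: tx -0.0008 ty 0.0807 tz 0.0023
[([148.24, 237.0], 71, [144, 233, 10, 9])]
```

View pics/s10.png

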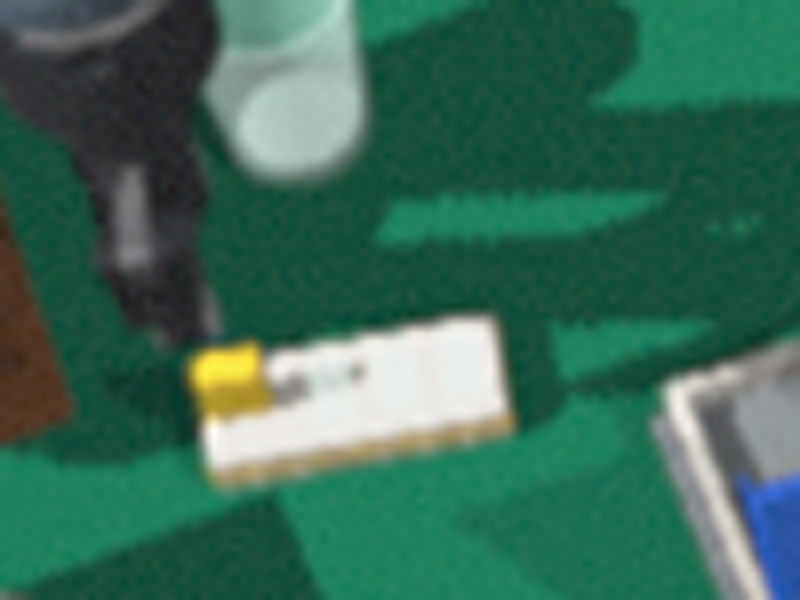

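Request:
carry_out:
  increments:
    - [[0, 0.018, 0.002, 0, 0, 0, 0.6], [0, 0.02, 0, 0, 0, 0, 0.6], [0, 0.02, 0, 0, 0, 0, 0.6], [0, 0.014, 0, 0, 0, 0, 0.6], [0, 0.0085, 0, 0, 0, 0, 0.6], [0, 0, 0, 0, 0, 0, 0.6]]

```text
time: 18.43
tcp_pos: [0.467, -0.377, 0.0478]
eef_rot: [-89.9, 0.2, -15.5]
contact_force: [-0.4, 0.8, 0.8]
width: 0.0512
```

Request:
carry_out:
  increments:
    - [[0, 0, 0, 0, 0, 0, 0], [0, 0, 0, 0, 0, 0, 0], [0, 0, 0, 0, 0, 0, 0], [0, 0, 0, 0, 0, 0, 0], [0, 0, 0, 0, 0, 0, 0], [0, 0, 0, 0, 0, 0, 0], [0, 0, 0, 0, 0, 0, 0]]

```text
time: 19.02
tcp_pos: [0.4689, -0.3793, 0.0518]
eef_rot: [-90.1, -0.1, -15.5]
contact_force: [-0.7, 1.0, 6.6]
width: 0.0104
```

Request:
carry_out:
  increments:
    - [[0, -0.005, 0, 0, 0, 0, 0], [0, -0.015, 0, 0, 0, 0, 0], [0, -0.02, 0, 0, 0, 0, 0], [0, -0.02, 0, 0, 0, 0, 0], [0, -0.02, 0, 0, 0, 0, 0], [0, -0.015, 0, 0, 0, 0, 0], [0, 0, 0, 0, 0, 0, 0]]

```text
time: 19.6
tcp_pos: [0.4695, -0.38, 0.1492]
eef_rot: [-90.2, -0.3, -15.5]
contact_force: [0.7, -0.8, -0.9]
width: 0.0106
```

Run:
```python
from h import *
go(.43,-.12,.147,-15.5)
s=get("scene","11")
crop(s,(120,170,220,245),8,"s11")
```

```text
t19.60 tcp [ 0.4695 -0.38    0.1492] rot [-90.2   -0.29 -15.5 ] F [ 0.7 -0.8 -0.9] w 0.0106 q [-50.  20.  93.  -0.  67. -35.]
translate first: tx -0.1075 ty 0.0022 tz 0.2400 ; turn wy 0.00  dist 0.263
turn first: tx -0.1075 ty 0.0022 tz 0.2400
```

View pics/s11.png

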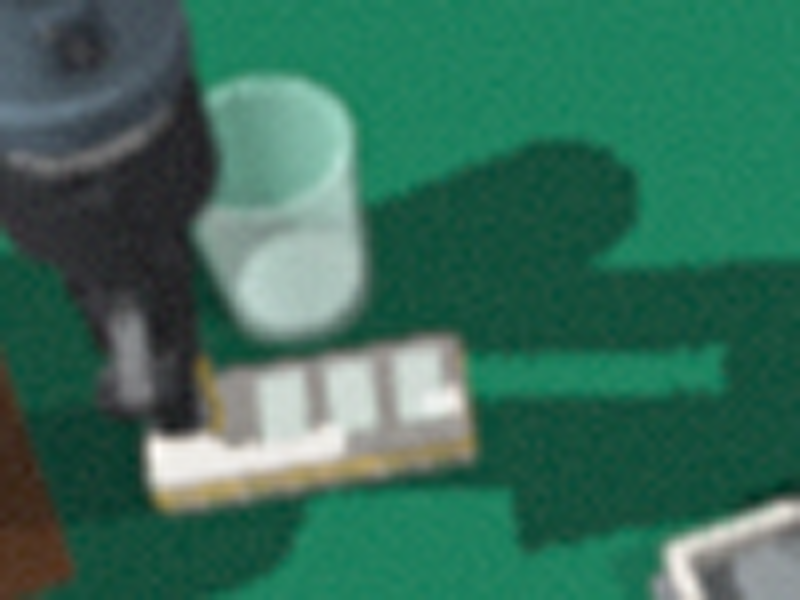

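Request:
carry_out:
  increments:
    - [[-0.0085, 0, 0.02, 0, 0, 0, 0], [-0.014, 0, 0.03, 0, 0, 0, 0], [-0.014, 0, 0.032, 0, 0, 0, 0], [-0.014, 0, 0.032, 0, 0, 0, 0], [-0.014, 0, 0.032, 0, 0, 0, 0], [-0.014, 0, 0.032, 0, 0, 0, 0], [-0.014, 0, 0.032, 0, 0, 0, 0], [-0.014, 0, 0.03, 0, 0, 0, 0]]

```text
time: 20.32
tcp_pos: [0.428, -0.1164, 0.1437]
eef_rot: [-89.9, 0.2, -15.5]
contact_force: [0.1, -0.2, -0.7]
width: 0.0107
```

Request:
carry_out:
  increments:
    - [[0, 0, 0, 0, 3, 0, 0], [0, 0, 0, 0, 6, 0, 0], [0, 0, 0, 0, 6.5, 0, 0], [0, 0, 0, 0, 6.5, 0, 0], [0, 0, 0, 0, 6.5, 0, 0], [0, 0, 0, 0, 6.5, 0, 0], [0, 0, 0, 0, 6.5, 0, 0], [0, 0, 0, 0, 6.5, 0, 0]]

```text
time: 20.98
tcp_pos: [0.4285, -0.1181, 0.1437]
eef_rot: [-90.1, 0.1, -63.8]
contact_force: [-0.8, -0.0, 0.1]
width: 0.0106
```

Request:
carry_out:
  increments:
    - [[0, 0, 0, 0, 6.5, 0, 0], [0, 0, 0, 0, 6.5, 0, 0], [0, 0, 0, 0, 6.5, 0, 0], [0, 0, 0, 0, 6.2, 0, 0], [0, 0, 0, 0, 4.5, 0, 0], [0, 0, 0, 0, 0, 0, 0]]

```text
time: 21.48
tcp_pos: [0.4286, -0.1181, 0.1438]
eef_rot: [-90.1, 0.1, -93.9]
contact_force: [-0.2, 0.5, -1.0]
width: 0.0109
```

Run:
```python
from h import *
go(.4426,.1687,.147,-93.7)
s=get("scene","12")
crop(s,(180,120,300,210),6.6,"s12")
```

```text
t21.48 tcp [ 0.4286 -0.1181  0.1438] rot [-9.015e+01  7.000e-02 -9.386e+01] F [-0.2  0.5 -1. ] w 0.0109 q [-31.   1. 116.  -0.  63.  63.]
translate first: tx -0.2871 ty -0.0032 tz -0.0053 ; turn wy -0.16  dist 0.287
turn first: tx -0.2871 ty -0.0032 tz -0.0045
```

View pics/s12.png

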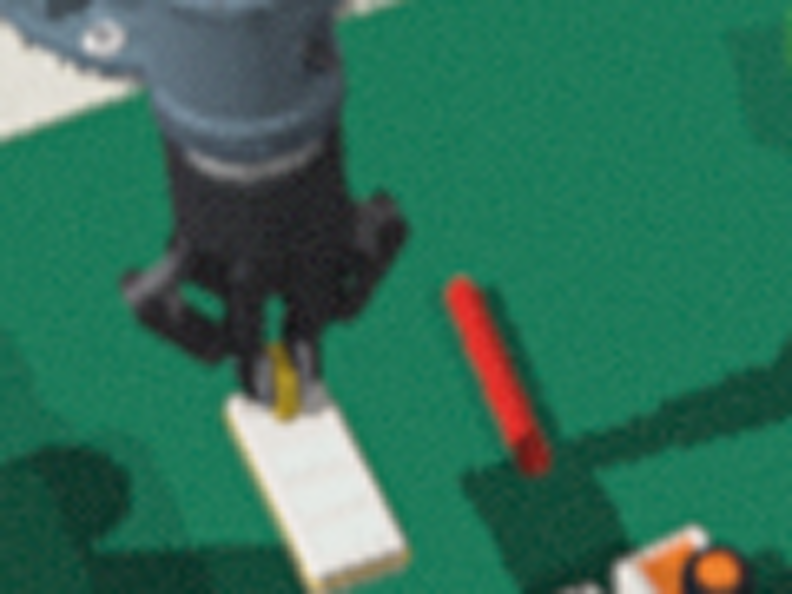

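Request:
carry_out:
  increments:
    - [[-0.017, 0, 0, 0, 0, 0, 0], [-0.03, 0, 0, 0, 0, 0, 0], [-0.03, 0, 0, 0, 0, 0, 0], [-0.03, 0, 0, 0, 0, 0, 0], [-0.03, 0, 0, 0, 0, 0, 0], [-0.03, 0, 0, 0, 0, 0, 0], [-0.03, 0, 0, 0, 0, 0, 0], [-0.03, 0, -0.004, 0, 0, 0, 0]]

```text
time: 22.2
tcp_pos: [0.4401, 0.1095, 0.1448]
eef_rot: [-90.0, 0.0, -93.5]
contact_force: [0.3, 0.1, -1.3]
width: 0.0105
```

Request:
carry_out:
  increments:
    - [[-0.03, 0, 0, 0, 0, 0, 0], [-0.03, 0, 0, 0, 0, 0, 0], [0, 0.02, 0, 0, 0, 0, 0], [0, 0.02, 0, 0, 0, 0, 0], [0, 0.012, 0, 0, 0, 0, 0], [0, 0, 0, 0, 0, 0, 0], [0, 0, 0, 0, 0, 0, 0]]

```text
time: 22.78
tcp_pos: [0.4431, 0.1679, 0.0923]
eef_rot: [-90.2, -0.0, -93.6]
contact_force: [0.4, 0.0, -2.0]
width: 0.0108
```

Run:
```python
from h import *
go(.4426,.1687,.088,-93.7)
s=get("scene","13");t=get("top","13")
crop(s,(260,120,380,210),6.6,"s13");crop(t,(135,120,235,195),8,"t13")
```

```text
t22.78 tcp [0.4431 0.1679 0.0923] rot [-9.016e+01 -3.000e-02 -9.360e+01] F [ 0.4  0.  -2. ] w 0.0108 q [  6.  10. 113.   0.  57. 100.]
translate first: tx -0.0008 ty 0.0043 tz -0.0005 ; turn wy 0.10  dist 0.004
turn first: tx -0.0008 ty 0.0043 tz -0.0006
```

View pics/s13.png

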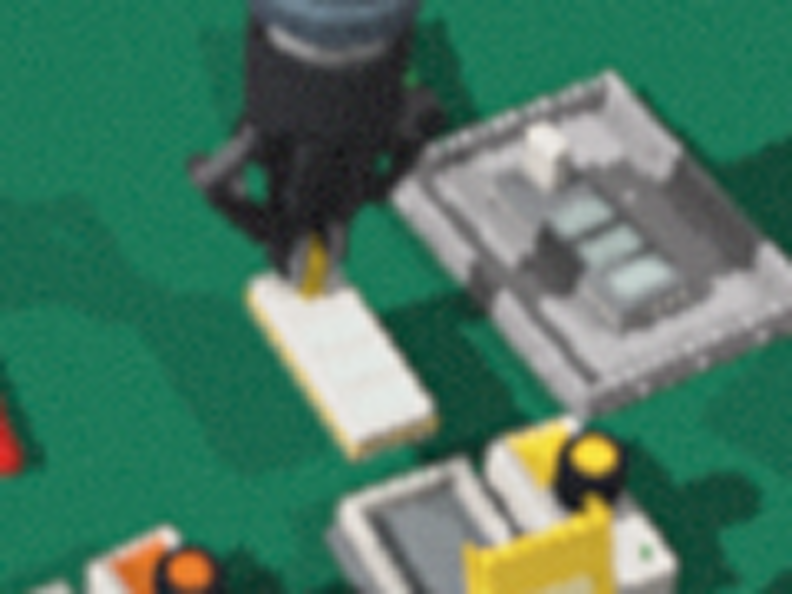

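View pics/t13.png

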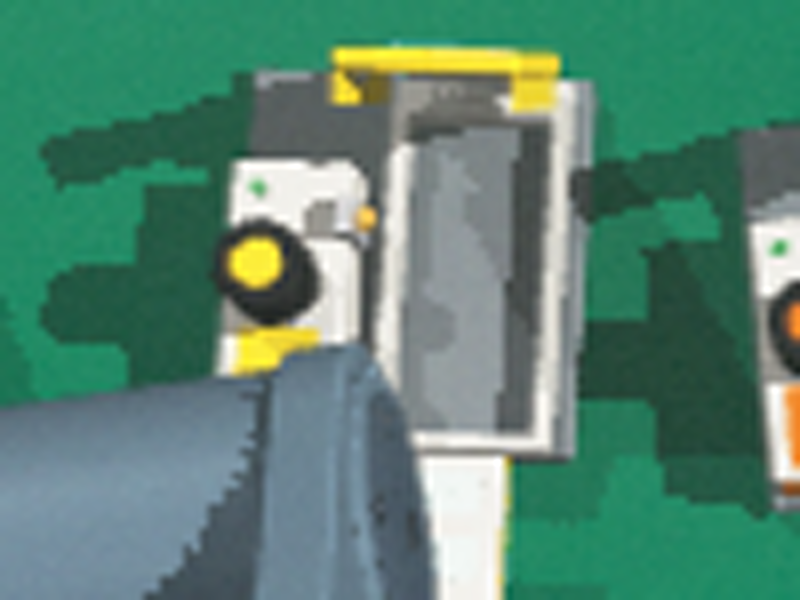

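Run:
```python
from h import *
t=ld("top","13")
P=onz(t,[(135+505/8-.5,120+480/8-.5)],.060);print(P)
a=np.radians(-3.66);R=np.array([[np.cos(a),-np.sin(a)],[np.sin(a),np.cos(a)]])
print("local",(P[0,:2]-[.6212,.1573])@R)
```

```text
[[0.52690058 0.13948816 0.06      ]]
local [-0.09297006 -0.02379517]
```

Request:
carry_out:
  increments:
    - [[-0.001, 0.004, 0.01, 0, 0, 0, 0], [0, 0, 0.02, 0, 0, 0, 0], [0, 0, 0.025, 0, 0, 0, 0], [0, 0, 0.025, 0, 0, 0, 0], [0, 0, 0.025, 0, 0, 0, 0], [0, 0, 0.015, 0, 0, 0, 0], [0, 0, 0.009, 0, 0, 0, 0], [0, 0, 0, 0, 0, 0, 0]]

```text
time: 23.55
tcp_pos: [0.5752, 0.1601, 0.0905]
eef_rot: [-89.8, 0.0, -93.7]
contact_force: [-0.3, -0.1, -1.3]
width: 0.0107
```

Run:
```python
from h import *
go(.5723,.1604,.063,-93.7)
s=get("scene","14");t=get("top","14")
crop(s,(290,150,390,225),8,"s14");crop(t,(135,120,235,195),8,"t14")
```

```text
t23.55 tcp [0.5752 0.1601 0.0905] rot [-8.983e+01  2.000e-02 -9.374e+01] F [-0.3 -0.1 -1.3] w 0.0107 q [ 4. 24. 95. -0. 61. 98.]
translate first: tx -0.0001 ty 0.0275 tz -0.0030 ; turn wy -0.04  dist 0.028
turn first: tx -0.0001 ty 0.0275 tz -0.0030
```

View pics/s14.png

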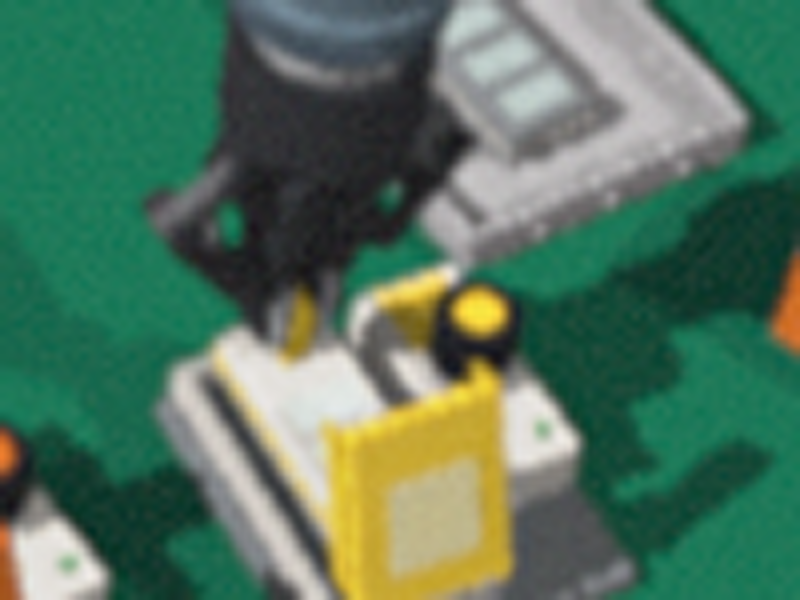

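View pics/t14.png

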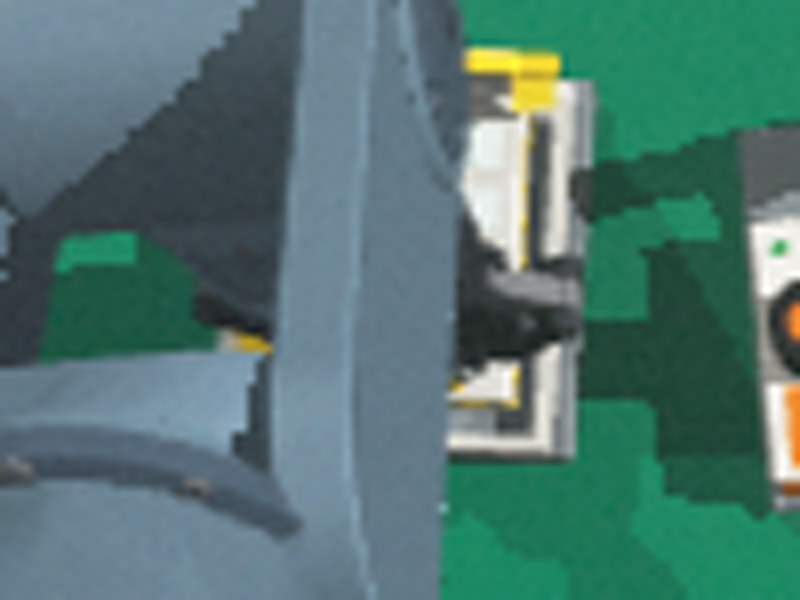

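Run:
```python
from h import *
t=ld("top","14")
P=onz(t,[(135+u/8-.5,120+v/8-.5) for u,v in ((518,404),(526,180))],.059)
a=np.radians(-3.66);R=np.array([[np.cos(a),-np.sin(a)],[np.sin(a),np.cos(a)]])
print("local",(P[:,:2]-[.6212,.1573])@R)
```

```text
local [[-0.06475133 -0.02661243]
 [ 0.01887356 -0.02453241]]
```

Request:
carry_out:
  increments:
    - [[-0.0025, 0, 0, 0, 0, 0, 0], [0, 0.006, 0, 0, 0, 0, 0], [0, 0.006, 0, 0, 0, 0, 0], [0, 0.006, 0, 0, 0, 0, 0], [0, 0.003, 0, 0, 0, 0, 0], [0, 0.002, 0, 0, 0, 0, 0], [0, 0, 0, 0, 0, 0, 0]]

```text
time: 24.23
tcp_pos: [0.5725, 0.163, 0.0654]
eef_rot: [-90.1, -0.0, -93.7]
contact_force: [-0.2, -0.8, -1.3]
width: 0.0108
```

Request:
carry_out:
  increments:
    - [[0, 0.0015, 0, 0, 0, 0, 0], [0, 0.0015, 0, 0, 0, 0, 0], [0, 0, 0, 0, 0, 0, 0]]

```text
time: 24.48
tcp_pos: [0.5736, 0.1631, 0.0638]
eef_rot: [-90.0, 0.0, -93.7]
contact_force: [-0.6, 0.3, 1.7]
width: 0.0108
```

Request:
carry_out:
  increments:
    - [[0, 0.0005, 0, 0, 0, 0, 0], [0, 0, 0, 0, 0, 0, 0.3], [0, 0, 0, 0, 0, 0, 0.4], [0, -0.005, 0, 0, 0, 0, 0.5], [0, -0.02, 0, 0, 0, 0, 0.5], [0, -0.035, 0, 0, 0, 0, 0.5], [0, -0.035, 0, 0, 0, 0, 0.5], [0, -0.035, 0, 0, 0, 0, 0.5]]

```text
time: 25.15
tcp_pos: [0.5727, 0.163, 0.1942]
eef_rot: [-90.0, -0.0, -93.7]
contact_force: [0.2, -0.3, 0.3]
width: 0.0428
```

Request:
carry_out:
  increments:
    - [[0.03, 0, -0.02, 0, 0, 0, 0], [0.03, 0, -0.02, 0, 0, 0, 0], [0.03, 0, -0.02, 0, 0, 0, 0], [0.03, 0, -0.02, 0, 0, 0, 0], [0.03, 0, -0.02, 0, 0, 0, 0], [0, 0, -0.01, 0, 0, 0, 0], [0, 0, 0, 0, 0, 0, 0]]

```text
time: 25.73
tcp_pos: [0.4521, 0.0197, 0.193]
eef_rot: [-90.0, 0.0, -93.9]
contact_force: [0.7, -0.4, -0.9]
width: 0.0001
```

Run:
```python
from h import *
st()
s=get("scene","15");t=get("top","15")
a=cv2.resize(s["image"][150:240,280:400,::-1],(400,300),interpolation=cv2.INTER_CUBIC);b=cv2.resize(t["image"][110:200,125:245,::-1],(400,300),interpolation=cv2.INTER_CUBIC)
cv2.imwrite("pics/p15.png",np.hstack([a,b]))
```

```text
t25.73 tcp [0.4521 0.0197 0.193 ] rot [-9.002e+01  1.000e-02 -9.388e+01] F [ 0.7 -0.4 -0.9] w 0.0001 q [-13.  -2. 113.   0.  69.  81.]
```

View pics/p15.png

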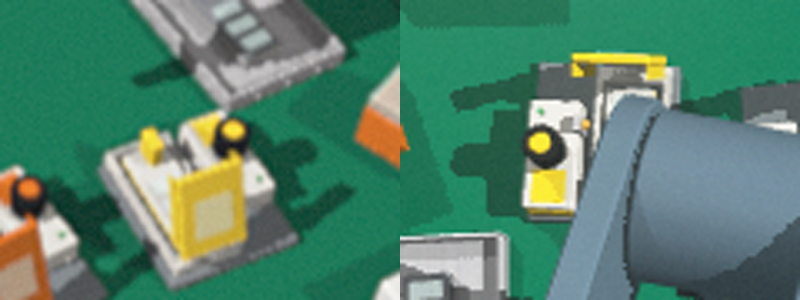

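```bash
cat >> h.py <<'E'
M=dict(y=(.6212,.1573,-3.66),o=(.6033,-.0384,3.73),b=(.6103,-.2092,-4.02))
def w(m,x,y):
    X,Y,a=M[m];a=np.radians(a);return X+x*np.cos(a)-y*np.sin(a),Y+x*np.sin(a)+y*np.cos(a)
def loc(m,p):
    X,Y,a=M[m];a=np.radians(a);d=np.array(p[:2])-[X,Y];return np.array([d[0]*np.cos(a)+d[1]*np.sin(a),-d[0]*np.sin(a)+d[1]*np.cos(a)])
E
python3 - <<'E'
from h import *
go(*w("o",.072,0),.2,-86.3)
E
```

```text
t25.83 tcp [0.4543 0.0206 0.1934] rot [-8.990e+01  1.000e-02 -9.374e+01] F [ 0.2 -0.5  0.9] w -0.0002 q [-12.  -2. 112.   0.  69.  81.]
translate first: tx 0.0398 ty -0.0066 tz 0.2240 ; turn wy -7.44  dist 0.228
turn first: tx 0.0685 ty -0.0066 tz 0.2169
```

Request:
carry_out:
  increments:
    - [[0, -0.004, 0, 0, -3.72, 0, 0], [0, -0.003, 0, 0, -3.72, 0, 0], [0.0114, 0, 0.035, 0, 0, 0, 0], [0.0114, 0, 0.036, 0, 0, 0, 0], [0.0114, 0, 0.037, 0, 0, 0, 0], [0.0114, 0, 0.037, 0, 0, 0, 0], [0.0114, 0, 0.037, 0, 0, 0, 0], [0.0114, 0, 0.035, 0, 0, 0, 0]]

```text
time: 26.5
tcp_pos: [0.6777, -0.0323, 0.1991]
eef_rot: [-90.0, 0.0, -86.2]
contact_force: [-0.4, -0.0, -0.0]
width: 0.0006
```

Request:
carry_out:
  increments:
    - [[0, 0.02, 0, 0, 0, 0, 0], [0, 0.025, 0, 0, 0, 0, 0], [0, 0.018, 0, 0, 0, 0, 0], [0, 0, 0, 0, 0, 0, 0]]

```text
time: 26.83
tcp_pos: [0.6727, -0.0315, 0.1307]
eef_rot: [-90.5, 0.2, -86.2]
contact_force: [-0.5, -0.3, -0.4]
width: 0.0001
```

Run:
```python
from h import *
o=st();print(loc("o",o["tcp_pos"]))
s=get("scene","16")
crop(s,(240,150,340,225),8,"s16")
```

```text
t26.83 tcp [ 0.6727 -0.0315  0.1307] rot [-90.47   0.15 -86.17] F [-0.5 -0.3 -0.4] w 0.0001 q [-13.  30.  82.   0.  69.  73.]
[0.06970243 0.00237843]
```

View pics/s16.png

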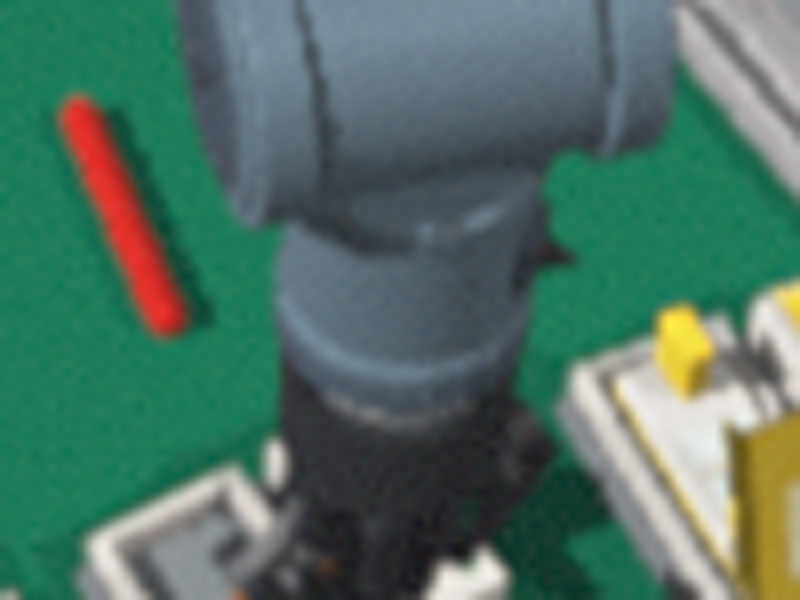

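Request:
carry_out:
  increments:
    - [[0, 0, -0.01, 0, 0, 0, 0], [0, 0, -0.01, 0, 0, 0, 0], [0, 0, -0.01, 0, 0, 0, 0], [0, 0.005, -0.008, 0, 0, 0, 0], [0, 0.006, -0.008, 0, 0, 0, 0], [0, 0.007, -0.007, 0, 0, 0, 0], [0, 0.008, -0.006, 0, 0, 0, 0], [0, 0, 0, 0, 0, 0, 0]]

```text
time: 27.55
tcp_pos: [0.6146, -0.037, 0.1098]
eef_rot: [-90.1, 0.0, -86.2]
contact_force: [-0.6, -0.2, 0.1]
width: -0.0
```

Run:
```python
from h import *
o=st();print(loc("o",o["tcp_pos"]))
s=get("scene","17")
crop(s,(240,170,340,245),8,"s17")
```

```text
t27.55 tcp [ 0.6146 -0.037   0.1098] rot [-9.010e+01  3.000e-02 -8.624e+01] F [-0.6 -0.2  0.1] w -0.0000 q [-14.  25.  92.  -0.  64.  72.]
[0.0113764  0.00071055]
```

View pics/s17.png

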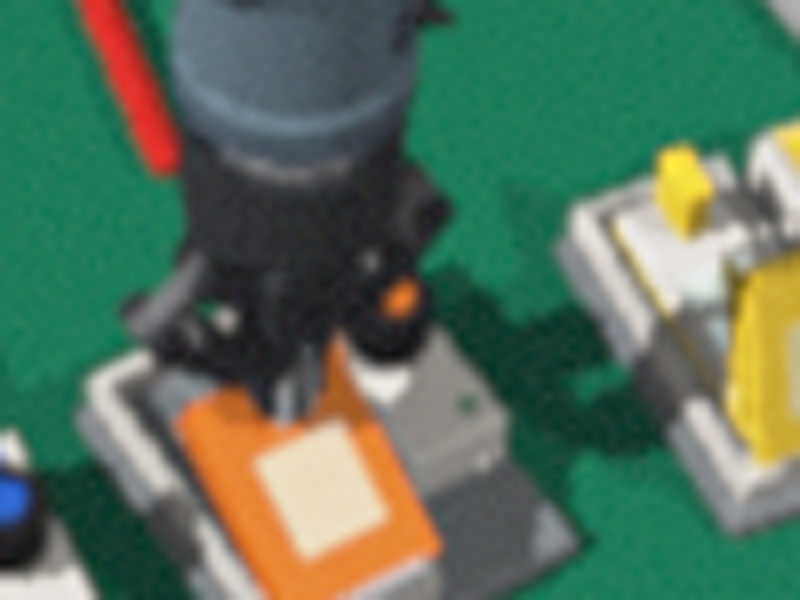

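Request:
carry_out:
  increments:
    - [[0.004, 0.009, -0.005, 0, 0, 0, 0], [0.004, 0.009, -0.004, 0, 0, 0, 0], [0, 0.008, -0.003, 0, 0, 0, 0], [0, 0.006, -0.001, 0, 0, 0, 0], [0, 0.004, 0, 0, 0, 0, 0], [0, 0, 0, 0, 0, 0, 0]]

```text
time: 28.1
tcp_pos: [0.6021, -0.0465, 0.0731]
eef_rot: [-90.1, 0.0, -86.3]
contact_force: [-0.3, 1.3, -1.0]
width: -0.0
```

Request:
carry_out:
  increments:
    - [[0, 0.003, 0, 0, 0, 0, 0], [0, 0.003, 0, 0, 0, 0, 0], [0, 0, 0, 0, 0, 0, 0]]

```text
time: 28.35
tcp_pos: [0.6031, -0.0464, 0.0698]
eef_rot: [-90.1, -0.0, -86.2]
contact_force: [-5.8, -0.3, 12.4]
width: -0.0
```

Request:
carry_out:
  increments:
    - [[0, 0.002, 0, 0, 0, 0, 0], [0, 0, 0, 0, 0, 0, 0]]

```text
time: 28.52
tcp_pos: [0.6032, -0.0464, 0.0697]
eef_rot: [-90.1, -0.0, -86.2]
contact_force: [-13.3, 1.7, 25.4]
width: 0.0001
```

Run:
```python
from h import *
o=st();print(loc("o",o["tcp_pos"]))
s=get("scene","18")
crop(s,(240,170,340,245),8,"s18")
```

```text
t28.52 tcp [ 0.6032 -0.0464  0.0697] rot [-9.007e+01 -2.000e-02 -8.623e+01] F [-13.3   1.7  25.4] w 0.0001 q [-16.  27.  94.  -0.  59.  71.]
[-0.00059097 -0.00801109]
```

View pics/s18.png

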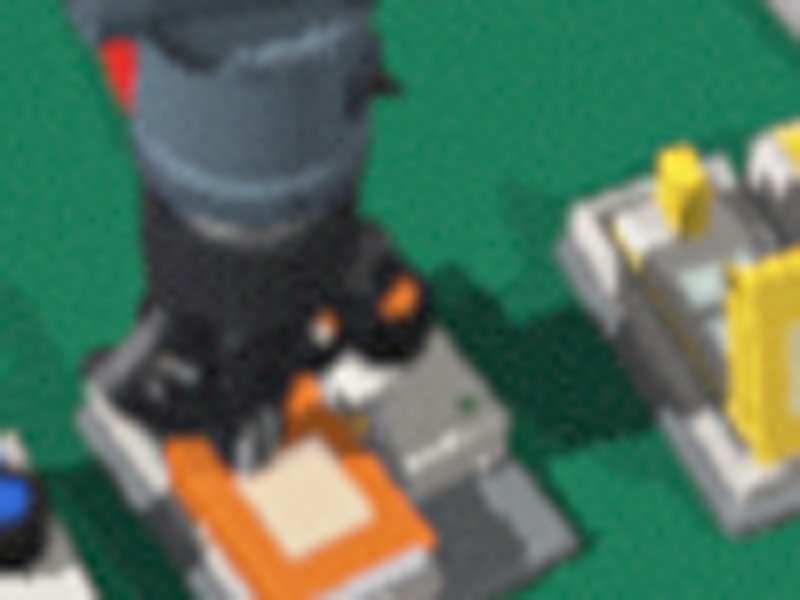

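Request:
carry_out:
  increments:
    - [[0, -0.005, 0, 0, 0, 0, 0], [0, -0.02, 0, 0, 0, 0, 0], [0, -0.03, 0, 0, 0, 0, 0], [0, -0.035, 0, 0, 0, 0, 0], [0, -0.038, 0, 0, 0, 0, 0], [0, 0, 0, 0, 0, 0, 0]]

```text
time: 29.07
tcp_pos: [0.6076, -0.0472, 0.2031]
eef_rot: [-89.3, -0.2, -86.2]
contact_force: [1.0, 0.0, 1.9]
width: 0.0003
```

Run:
```python
from h import *
go(*w("y",.072,-.004),.2,-93.7)
s=get("scene","19")
crop(s,(240,170,340,245),8,"s19")
```

```text
t29.07 tcp [ 0.6076 -0.0472  0.2031] rot [-89.29  -0.24 -86.25] F [1.  0.  1.9] w 0.0003 q [-16.  17.  90.   0.  72.  71.]
translate first: tx -0.1900 ty 0.0031 tz 0.0978 ; turn wy 7.45  dist 0.214
turn first: tx -0.2010 ty 0.0031 tz 0.0724
```

View pics/s19.png

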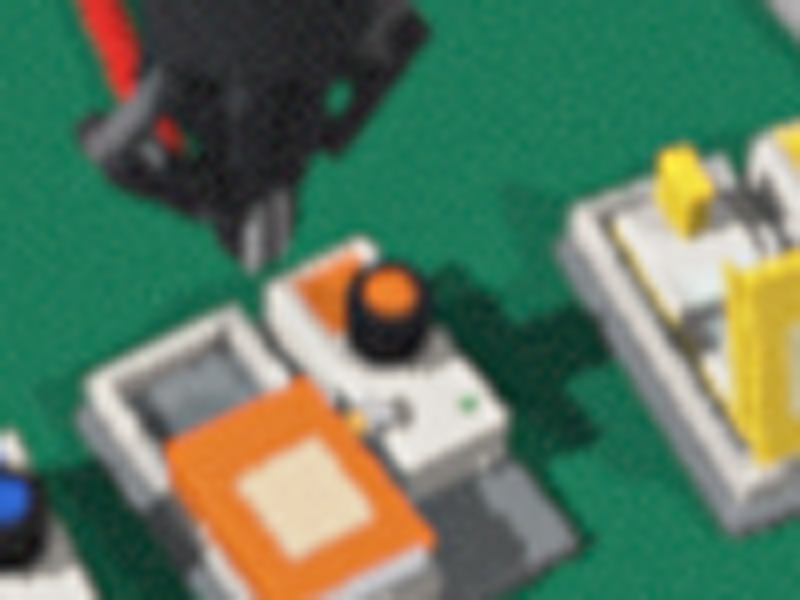

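Request:
carry_out:
  increments:
    - [[0, 0, 0, 0, 3.72, 0, 0], [0, 0, 0, 0, 3.72, 0, 0], [-0.0335, 0, 0.012, 0, 0, 0, 0], [-0.0335, 0, 0.012, 0, 0, 0, 0], [-0.0335, 0, 0.012, 0, 0, 0, 0], [-0.0335, 0, 0.013, 0, 0, 0, 0], [-0.0335, 0, 0.013, 0, 0, 0, 0], [-0.0335, 0, 0.013, 0, 0, 0, 0]]

```text
time: 29.78
tcp_pos: [0.6909, 0.1511, 0.1927]
eef_rot: [-90.1, -0.0, -93.7]
contact_force: [0.5, -0.6, -0.1]
width: 0.0004
```

Request:
carry_out:
  increments:
    - [[0, 0, 0, 0, 0, 0, 0], [0, 0.02, 0, 0, 0, 0, 0], [0, 0.025, 0, 0, 0, 0, 0], [0, 0.02, 0, 0, 0, 0, 0], [0, 0, 0, 0, 0, 0, 0]]

```text
time: 30.2
tcp_pos: [0.6869, 0.1492, 0.1223]
eef_rot: [-90.6, -0.1, -93.7]
contact_force: [-0.2, -0.5, -1.8]
width: 0.0001
```

Run:
```python
from h import *
o=st();print(loc("y",o["tcp_pos"]))
```

```text
t30.20 tcp [0.6869 0.1492 0.1223] rot [-9.065e+01 -8.000e-02 -9.370e+01] F [-0.2 -0.5 -1.8] w 0.0001 q [ 3. 34. 77. -0. 70. 96.]
[ 0.06608379 -0.00391671]
```

Request:
carry_out:
  increments:
    - [[0, -0.008, 0, 0, 0, 0, 0], [0, 0, -0.008, 0, 0, 0, 0], [0, 0, -0.009, 0, 0, 0, 0], [0, 0, -0.009, 0, 0, 0, 0], [0.002, 0.005, -0.008, 0, 0, 0, 0], [0.002, 0.006, -0.008, 0, 0, 0, 0], [0, 0.007, -0.007, 0, 0, 0, 0], [0, 0.008, -0.006, 0, 0, 0, 0]]

```text
time: 30.87
tcp_pos: [0.6368, 0.1491, 0.1141]
eef_rot: [-89.7, 0.0, -93.7]
contact_force: [-0.3, -0.1, 2.0]
width: 0.0002
```

Run:
```python
from h import *
o=st();print(loc("y",o["tcp_pos"]))
s=get("scene","20")
crop(s,(300,160,400,235),8,"s20")
```

```text
t30.87 tcp [0.6368 0.1491 0.1141] rot [-8.975e+01  3.000e-02 -9.371e+01] F [-0.3 -0.1  2. ] w 0.0002 q [ 3. 28. 86. -0. 66. 97.]
[ 0.01609587 -0.00722636]
```

View pics/s20.png

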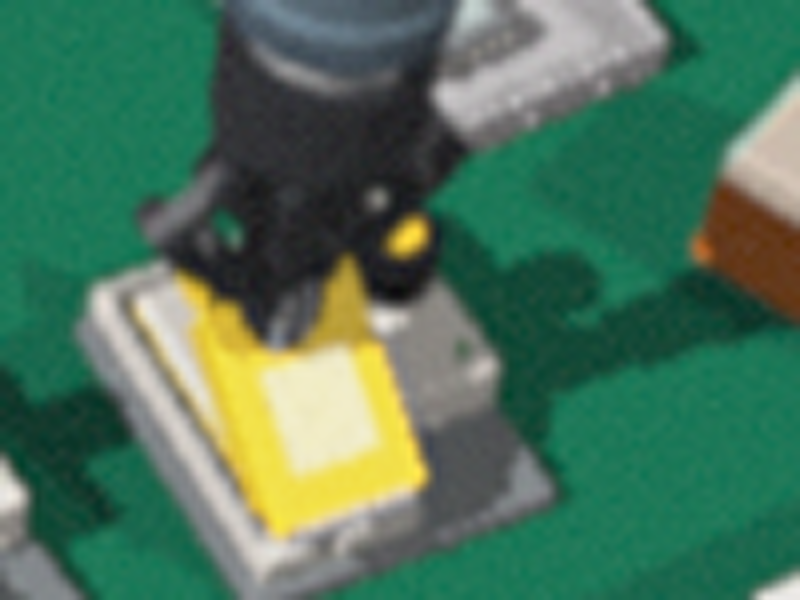

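Cover following well. Continue to (≈0, z .070).

Request:
carry_out:
  increments:
    - [[0, 0.01, -0.005, 0, 0, 0, 0], [0, 0.01, -0.005, 0, 0, 0, 0], [0, 0.009, -0.004, 0, 0, 0, 0], [0, 0.006, -0.002, 0, 0, 0, 0], [0, 0.004, 0, 0, 0, 0, 0], [0, 0, 0, 0, 0, 0, 0]]

```text
time: 31.42
tcp_pos: [0.6186, 0.15, 0.0707]
eef_rot: [-90.2, -0.0, -93.7]
contact_force: [-1.0, -0.1, -1.3]
width: -0.0002
```

Request:
carry_out:
  increments:
    - [[0, 0.003, 0, 0, 0, 0, 0], [0, 0.002, 0, 0, 0, 0, 0], [0, 0, 0, 0, 0, 0, 0]]

```text
time: 31.67
tcp_pos: [0.6193, 0.1501, 0.0698]
eef_rot: [-90.1, -0.0, -93.7]
contact_force: [-10.6, -1.8, 20.1]
width: -0.0002
```

Bottomed at the same height (20 N). Lift and check, then blue.

Request:
carry_out:
  increments:
    - [[0, -0.005, 0, 0, 0, 0, 0], [0, -0.02, 0, 0, 0, 0, 0], [0, -0.03, 0, 0, 0, 0, 0], [0, -0.035, 0, 0, 0, 0, 0], [0, -0.038, 0, 0, 0, 0, 0], [0, -0.004, 0, 0, 0, 0, 0], [0, 0, 0, 0, 0, 0, 0]]

```text
time: 32.25
tcp_pos: [0.6221, 0.1503, 0.2034]
eef_rot: [-89.6, 0.0, -93.7]
contact_force: [0.7, 1.0, -0.1]
width: -0.0
```

Run:
```python
from h import *
go(*w("b",.072,-.005),.205,-94)
s=get("scene","21")
crop(s,(240,160,390,270),5.3,"s21")
```

```text
t32.25 tcp [0.6221 0.1503 0.2034] rot [-8.962e+01  5.000e-02 -9.370e+01] F [ 0.7  1.  -0.1] w -0.0000 q [ 3. 21. 85.  0. 74. 97.]
translate first: tx 0.3649 ty -0.0016 tz 0.0834 ; turn wy 0.30  dist 0.374
turn first: tx 0.3645 ty -0.0016 tz 0.0853
```

View pics/s21.png

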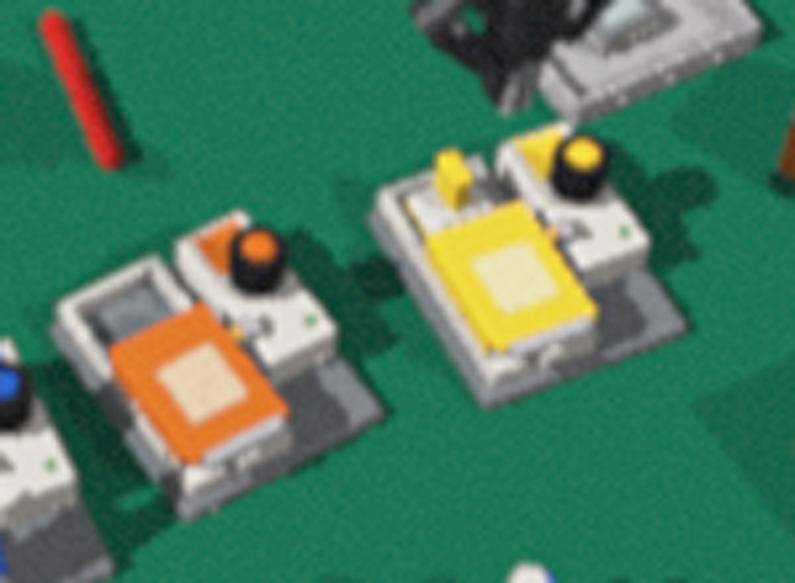

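Request:
carry_out:
  increments:
    - [[0.02, 0, 0.005, 0, 0, 0, 0], [0.033, 0, 0.0073, 0, 0, 0, 0], [0.033, 0, 0.0073, 0, 0, 0, 0], [0.033, 0, 0.0073, 0, 0, 0, 0], [0.033, 0, 0.0073, 0, 0, 0, 0], [0.033, 0, 0.0073, 0, 0, 0, 0], [0.033, 0, 0.0073, 0, 0, 0, 0], [0.033, 0, 0.0073, 0, 0, 0, 0]]

```text
time: 32.97
tcp_pos: [0.6584, -0.1052, 0.1965]
eef_rot: [-90.3, 0.1, -93.7]
contact_force: [0.4, 0.7, 0.3]
width: 0.0003
```

Request:
carry_out:
  increments:
    - [[0.033, 0, 0.0073, 0, 0, 0, 0], [0.033, 0, 0.0073, 0, 0, 0, 0], [0.03, 0, 0.0073, 0, 0, 0, 0], [0.0175, 0, 0.006, 0, 0, 0, 0], [0, 0, 0, 0, 0, 0, 0], [0, 0, 0, 0, 0, 0, 0]]

```text
time: 33.47
tcp_pos: [0.679, -0.2196, 0.1964]
eef_rot: [-90.3, 0.1, -93.8]
contact_force: [-0.5, 0.9, -0.2]
width: 0.0004
```

Run:
```python
from h import *
go(*w("b",.072,-.005),.134,-94)
```

```text
t33.47 tcp [ 0.679  -0.2196  0.1964] rot [-90.25   0.13 -93.82] F [-0.5  0.9 -0.2] w 0.0004 q [-27.  31.  72.   0.  77.  66.]
translate first: tx -0.0006 ty 0.0624 tz 0.0028 ; turn wy 0.18  dist 0.062
turn first: tx -0.0006 ty 0.0624 tz 0.0028
```

Request:
carry_out:
  increments:
    - [[0, 0.02, 0.003, 0, 0, 0, 0], [0, 0.025, 0, 0, 0, 0, 0], [0, 0.016, 0, 0, 0, 0, 0], [0, 0, 0, 0, 0, 0, 0]]

```text
time: 33.8
tcp_pos: [0.6799, -0.2158, 0.1321]
eef_rot: [-90.6, 0.3, -93.6]
contact_force: [-1.3, -0.2, -2.2]
width: -0.0003
```

Request:
carry_out:
  increments:
    - [[0, 0, -0.01, 0, 0, 0, 0], [0, 0, -0.01, 0, 0, 0, 0], [0, 0, -0.01, 0, 0, 0, 0], [0, 0.005, -0.008, 0, 0, 0, 0], [0, 0.006, -0.008, 0, 0, 0, 0], [0, 0.007, -0.007, 0, 0, 0, 0], [0, 0.008, -0.006, 0, 0, 0, 0], [0, 0, 0, 0, 0, 0, 0]]

```text
time: 34.47
tcp_pos: [0.6225, -0.2143, 0.1109]
eef_rot: [-90.2, 0.1, -93.7]
contact_force: [0.0, -0.2, -0.4]
width: -0.0
```

Run:
```python
from h import *
o=st();print(loc("b",o["tcp_pos"]))
s=get("scene","22")
crop(s,(190,200,290,275),8,"s22")
```

```text
t34.47 tcp [ 0.6225 -0.2143  0.1109] rot [-9.019e+01  8.000e-02 -9.368e+01] F [ 0.  -0.2 -0.4] w -0.0000 q [-29.  29.  85.  -0.  66.  64.]
[ 0.01256642 -0.00419768]
```

View pics/s22.png

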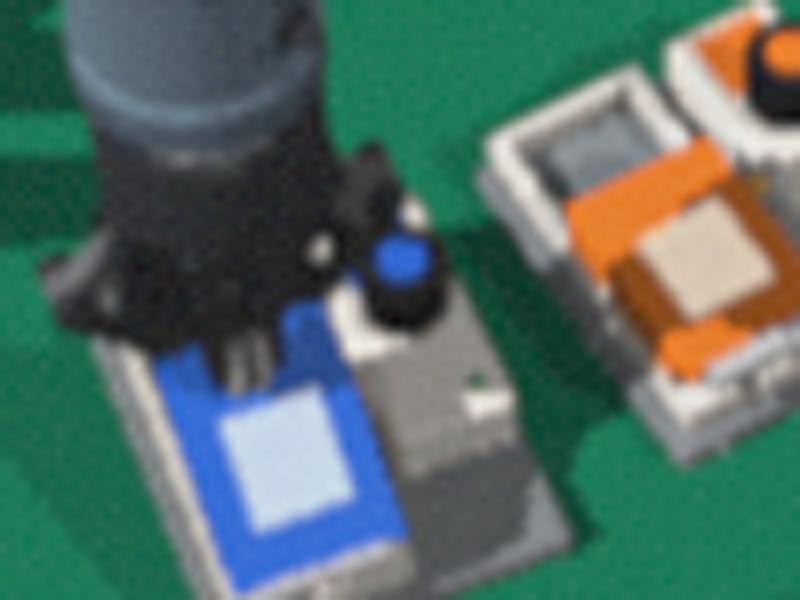

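Request:
carry_out:
  increments:
    - [[0.002, 0.01, -0.005, 0, 0, 0, 0], [0.001, 0.009, -0.004, 0, 0, 0, 0], [0, 0.008, -0.003, 0, 0, 0, 0], [0, 0.006, -0.001, 0, 0, 0, 0], [0, 0.004, 0, 0, 0, 0, 0], [0, 0, 0, 0, 0, 0, 0]]

```text
time: 35.02
tcp_pos: [0.6101, -0.2175, 0.0741]
eef_rot: [-90.1, 0.0, -93.7]
contact_force: [-0.6, 0.2, -0.7]
width: -0.0002
```

Request:
carry_out:
  increments:
    - [[0, 0.003, 0, 0, 0, 0, 0], [0, 0.003, 0, 0, 0, 0, 0], [0, 0.001, 0, 0, 0, 0, 0], [0, 0, 0, 0, 0, 0, 0]]

```text
time: 35.35
tcp_pos: [0.6111, -0.2176, 0.0699]
eef_rot: [-90.0, 0.0, -93.7]
contact_force: [-5.3, 2.6, 11.3]
width: 0.0001
```

Request:
carry_out:
  increments:
    - [[0, -0.005, 0, 0, 0, 0, 0], [0, -0.02, 0, 0, 0, 0, 0], [0, -0.03, 0, 0, 0, 0, 0], [0, -0.035, 0, 0, 0, 0, 0], [0, -0.02, 0, 0, 0, 0, 0], [0, 0, 0, 0, 0, 0, 0]]

```text
time: 35.85
tcp_pos: [0.6142, -0.2192, 0.1849]
eef_rot: [-89.5, -0.3, -93.7]
contact_force: [0.9, 0.4, 0.2]
width: -0.0002
```

Run:
```python
from h import *
o=st();print(loc("b",o["tcp_pos"]))
s=get("scene","23")
crop(s,(200,160,390,290),4.2,"s23")
go(.5955,-.142,.13,-94)
```

```text
t35.85 tcp [ 0.6142 -0.2192  0.1849] rot [-89.49  -0.25 -93.69] F [0.9 0.4 0.2] w -0.0002 q [-30.  23.  84.   0.  72.  64.]
[ 0.00461812 -0.00967098]
t35.90 tcp [ 0.613  -0.2186  0.182 ] rot [-89.68  -0.16 -93.7 ] F [-0.2 -0.4  0.2] w -0.0001 q [-30.  23.  84.   0.  72.  64.]
translate first: tx -0.0753 ty 0.0520 tz -0.0224 ; turn wy 0.30  dist 0.094
turn first: tx -0.0752 ty 0.0520 tz -0.0228
```

View pics/s23.png

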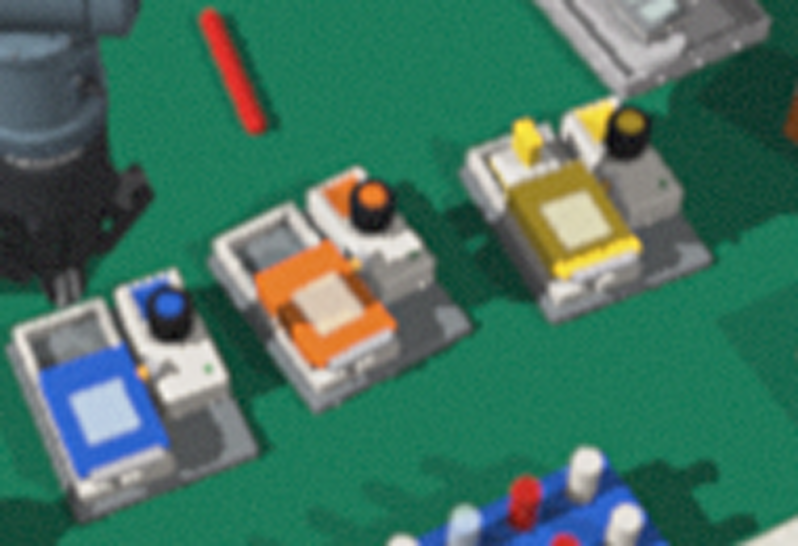

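Request:
carry_out:
  increments:
    - [[-0.025, 0.01, -0.0075, 0, 0, 0, 0], [-0.025, 0.02, -0.0075, 0, 0, 0, 0], [-0.025, 0.02, -0.0075, 0, 0, 0, 0], [0, 0, 0, 0, 0, 0, 0]]

```text
time: 36.23
tcp_pos: [0.5885, -0.1354, 0.1219]
eef_rot: [-90.7, 0.3, -93.6]
contact_force: [0.0, 0.1, -1.5]
width: 0.0003
```

Run:
```python
from h import *
go(.5955,-.142,.082,-94)
```

```text
t36.23 tcp [ 0.5885 -0.1354  0.1219] rot [-90.67   0.34 -93.56] F [ 0.   0.1 -1.5] w 0.0003 q [-24.  23.  93.   0.  65.  69.]
translate first: tx 0.0062 ty 0.0399 tz 0.0074 ; turn wy 0.44  dist 0.041
turn first: tx 0.0061 ty 0.0399 tz 0.0074
```

Request:
carry_out:
  increments:
    - [[0, 0, 0, 0, 0, 0, 0], [0, 0, 0, 0, 0, 0, 0], [0, 0, 0, 0, 0, 0, 0]]

```text
time: 36.48
tcp_pos: [0.5942, -0.1423, 0.129]
eef_rot: [-90.0, -0.0, -93.7]
contact_force: [0.9, -0.4, 0.2]
width: 0.0002
```

Request:
carry_out:
  increments:
    - [[0, 0.015, 0.001, 0, 0, 0, 0], [0, 0.012, 0, 0, 0, 0, 0], [0, 0.005, 0, 0, 0, 0, 0], [0, 0.005, 0, 0, 0, 0, 0], [0, 0.005, 0, 0, 0, 0, 0], [0, 0.005, 0, 0, 0, 0, 0], [0, 0.001, 0, 0, 0, 0, 0], [0, 0, 0, 0, 0, 0, 0]]

```text
time: 37.15
tcp_pos: [0.5951, -0.142, 0.0819]
eef_rot: [-90.0, -0.0, -93.7]
contact_force: [-2.5, 0.4, 8.0]
width: 0.0003
```

Request:
carry_out:
  increments:
    - [[0, 0.002, 0, 0, 0, 0, 0], [0, 0, 0, 0, 0, 0, 0], [0, 0, 0, 0, 0, 0, 0]]

```text
time: 37.4
tcp_pos: [0.5953, -0.1421, 0.0817]
eef_rot: [-89.9, -0.1, -93.7]
contact_force: [-8.2, 2.0, 20.6]
width: 0.0
```

Bottomed at z≈.060. Rise and go to orange.

Request:
carry_out:
  increments:
    - [[0, -0.005, 0, 0, 0, 0, 0], [0, -0.02, 0, 0, 0, 0, 0], [0, -0.03, 0, 0, 0, 0, 0], [0, -0.015, 0, 0, 0, 0, 0], [-0.03, 0, 0, 0, 0, 0, 0], [-0.03, 0, 0, 0, 0, 0, 0], [-0.03, 0, 0, 0, 0, 0, 0], [-0.03, 0, 0, 0, 0, 0, 0]]

```text
time: 38.07
tcp_pos: [0.6024, -0.0208, 0.1487]
eef_rot: [-90.0, 0.0, -93.8]
contact_force: [0.2, -0.1, 0.5]
width: -0.0003
```

Request:
carry_out:
  increments:
    - [[-0.03, 0, 0, 0, 0, 0, 0], [-0.018, 0, -0.002, 0, 0, 0, 0], [0, 0, 0, 0, 0, 0, 0], [0, 0, 0, 0, 0, 0, 0], [0, 0, 0, 0, 0, 0, 0]]

```text
time: 38.48
tcp_pos: [0.6036, 0.0257, 0.1486]
eef_rot: [-90.0, -0.0, -93.7]
contact_force: [0.2, -0.2, 0.1]
width: -0.0003
```

Run:
```python
from h import *
go(.579,.0262,.082,-94)
```

```text
t38.48 tcp [0.6036 0.0257 0.1486] rot [-9.000e+01 -3.000e-02 -9.371e+01] F [ 0.2 -0.2  0.1] w -0.0003 q [-9. 20. 93. -0. 67. 85.]
translate first: tx 0.0011 ty 0.0666 tz -0.0246 ; turn wy 0.29  dist 0.071
turn first: tx 0.0012 ty 0.0666 tz -0.0246
```

Request:
carry_out:
  increments:
    - [[0.001, 0.01, -0.013, 0, 0, 0, 0], [0, 0.02, -0.0117, 0, 0, 0, 0], [0, 0.012, 0, 0, 0, 0, 0], [0, 0.004, 0, 0, 0, 0, 0], [0, 0.005, 0, 0, 0, 0, 0], [0, 0.005, 0, 0, 0, 0, 0], [0, 0.005, 0, 0, 0, 0, 0], [0, 0.005, 0, 0, 0, 0, 0]]

```text
time: 39.15
tcp_pos: [0.5804, 0.0264, 0.0837]
eef_rot: [-89.8, -0.0, -93.7]
contact_force: [0.2, 0.0, 0.5]
width: 0.0001
```

Request:
carry_out:
  increments:
    - [[0, 0.0015, 0, 0, 0, 0, 0], [0, 0.001, 0, 0, 0, 0, 0], [0, 0, 0, 0, 0, 0, 0], [0, 0, 0, 0, 0, 0, 0]]

```text
time: 39.48
tcp_pos: [0.5799, 0.0266, 0.0819]
eef_rot: [-89.9, -0.0, -93.7]
contact_force: [-3.4, -1.1, 8.7]
width: -0.0001
```

Request:
carry_out:
  increments:
    - [[0, 0.002, 0, 0, 0, 0, 0], [0, 0, 0, 0, 0, 0, 0]]

```text
time: 39.65
tcp_pos: [0.5801, 0.0266, 0.0816]
eef_rot: [-89.9, -0.0, -93.7]
contact_force: [-9.1, 0.0, 21.3]
width: -0.0002
```

Request:
carry_out:
  increments:
    - [[0, -0.005, 0, 0, 0, 0, 0], [0, -0.02, 0, 0, 0, 0, 0], [0, -0.03, 0, 0, 0, 0, 0], [0, -0.015, 0, 0, 0, 0, 0], [-0.033, 0, 0.004, 0, 0, 0, 0], [-0.033, 0, 0.003, 0, 0, 0, 0], [-0.033, 0, 0.002, 0, 0, 0, 0], [-0.033, 0, 0.002, 0, 0, 0, 0]]

```text
time: 40.32
tcp_pos: [0.599, 0.1592, 0.1488]
eef_rot: [-89.9, 0.0, -93.8]
contact_force: [0.5, 0.0, -0.0]
width: 0.0
```

Request:
carry_out:
  increments:
    - [[-0.033, 0, 0.002, 0, 0, 0, 0], [-0.033, 0, 0.002, 0, 0, 0, 0], [0, 0, 0, 0, 0, 0, 0], [0, 0, 0, 0, 0, 0, 0], [0, 0, 0, 0, 0, 0, 0]]

```text
time: 40.73
tcp_pos: [0.6066, 0.2234, 0.148]
eef_rot: [-90.0, -0.0, -93.7]
contact_force: [0.5, 0.3, 0.6]
width: 0.0003
```

Run:
```python
from h import *
go(.6065,.2258,.082,-94)
```

```text
t40.73 tcp [0.6066 0.2234 0.148 ] rot [-9.001e+01 -2.000e-02 -9.367e+01] F [0.5 0.3 0.6] w 0.0003 q [ 10.  25.  86.  -0.  69. 103.]
translate first: tx -0.0024 ty 0.0660 tz -0.0002 ; turn wy 0.33  dist 0.066
turn first: tx -0.0024 ty 0.0660 tz -0.0002
```

Request:
carry_out:
  increments:
    - [[-0.002, 0.01, 0, 0, 0, 0, 0], [0, 0.02, 0, 0, 0, 0, 0], [0, 0.012, 0, 0, 0, 0, 0], [0, 0.004, 0, 0, 0, 0, 0], [0, 0.005, 0, 0, 0, 0, 0], [0, 0.005, 0, 0, 0, 0, 0], [0, 0.005, 0, 0, 0, 0, 0], [0, 0.005, 0, 0, 0, 0, 0]]

```text
time: 41.4
tcp_pos: [0.6076, 0.2254, 0.0831]
eef_rot: [-89.9, 0.0, -93.7]
contact_force: [0.4, -0.2, 0.1]
width: 0.0001
```

Request:
carry_out:
  increments:
    - [[0, 0.002, 0, 0, 0, 0, 0], [0, 0.0015, 0, 0, 0, 0, 0], [0, 0, 0, 0, 0, 0, 0], [0, 0, 0, 0, 0, 0, 0]]

```text
time: 41.73
tcp_pos: [0.6076, 0.2255, 0.0818]
eef_rot: [-89.9, -0.0, -93.7]
contact_force: [-6.9, -2.0, 16.5]
width: 0.0001
```

Bottomed. Retreat up and back toward the robot, then final look.

Request:
carry_out:
  increments:
    - [[0, -0.005, 0, 0, 0, 0, 0], [0, -0.02, 0, 0, 0, 0, 0], [0, -0.035, 0, 0, 0, 0, 0], [0, -0.035, 0, 0, 0, 0, 0], [0, -0.035, 0, 0, 0, 0, 0], [0, -0.01, -0.035, 0, 0, 0, 0], [0, 0, -0.035, 0, 0, 0, 0], [0, 0, -0.035, 0, 0, 0, 0]]

```text
time: 42.4
tcp_pos: [0.5019, 0.2324, 0.2203]
eef_rot: [-89.8, 0.1, -93.8]
contact_force: [-0.0, 0.4, 0.3]
width: 0.0001
```

Request:
carry_out:
  increments:
    - [[0.03, 0, -0.035, 0, 0, 0, 0], [0.03, 0, -0.035, 0, 0, 0, 0], [0.03, 0, -0.035, 0, 0, 0, 0], [0.03, 0, -0.01, 0, 0, 0, 0], [0.03, 0, 0, 0, 0, 0, 0], [0, 0, 0, 0, 0, 0, 0], [0, 0, 0, 0, 0, 0, 0]]

```text
time: 42.98
tcp_pos: [0.3884, 0.097, 0.2193]
eef_rot: [-89.9, 0.0, -93.9]
contact_force: [0.2, 0.0, 0.1]
width: 0.0
```

Run:
```python
from h import *
st()
s=get("scene","30");t=get("top","30")
crop(s,(200,110,390,250),4.2,"s30")
cv2.imwrite("pics/t30.png",cv2.resize(t["image"][:,:,::-1],(800,600),interpolation=cv2.INTER_CUBIC))
cv2.imwrite("pics/s30f.png",cv2.resize(s["image"][:,:,::-1],(800,600),interpolation=cv2.INTER_CUBIC))
```

```text
t42.98 tcp [0.3884 0.097  0.2193] rot [-8.989e+01  1.000e-02 -9.390e+01] F [0.2 0.  0.1] w 0.0000 q [ -3. -12. 118.   0.  74.  91.]
```

View pics/s30.png

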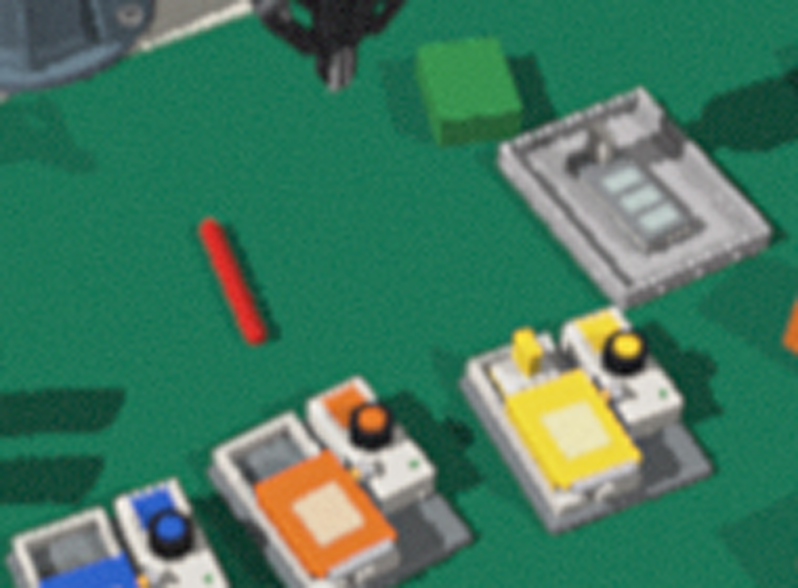

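View pics/t30.png

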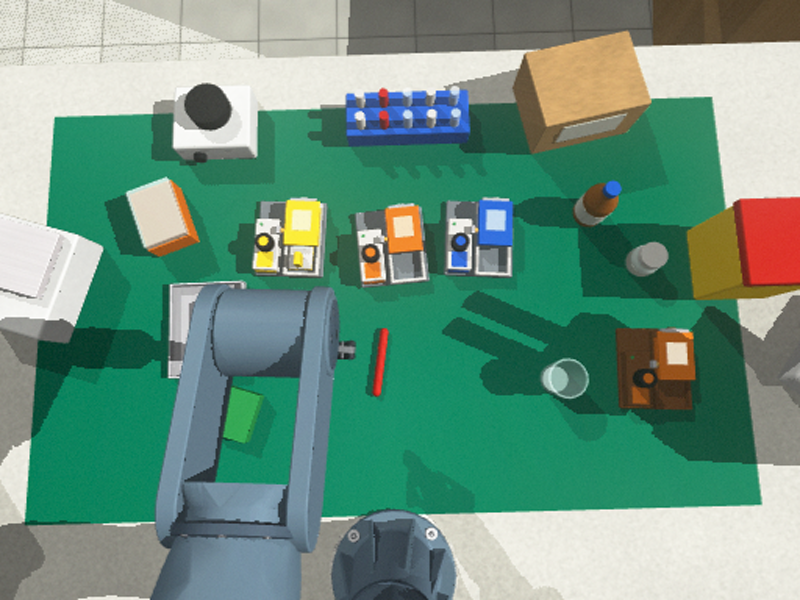

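View pics/s30f.png

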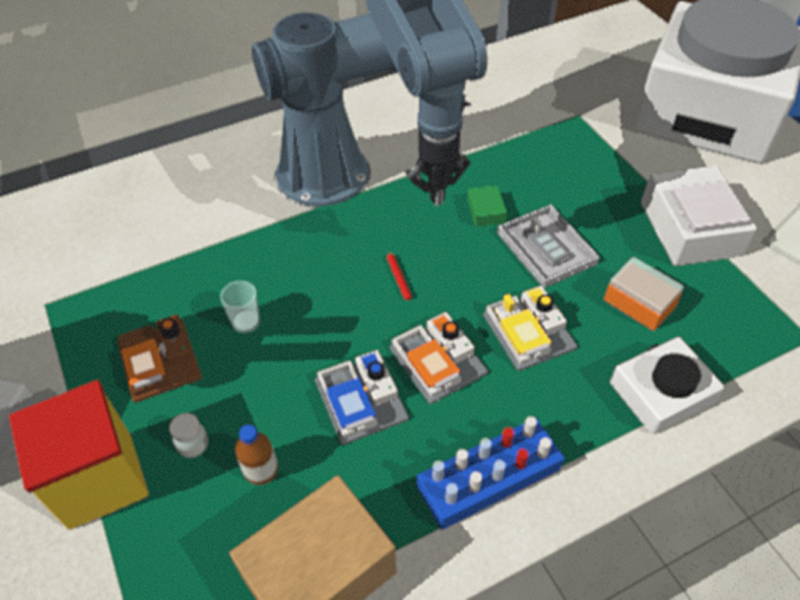

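Run:
```python
from h import *
s=ld("scene","30")
a=[cv2.resize(s["image"][v:v+26,u:u+26,::-1],None,fx=10,fy=10,interpolation=cv2.INTER_CUBIC) for u,v in ((228,222),(276,197),(336,179))]
cv2.imwrite("pics/caps30.png",np.hstack(a))
```

```text
(no output)
```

View pics/caps30.png

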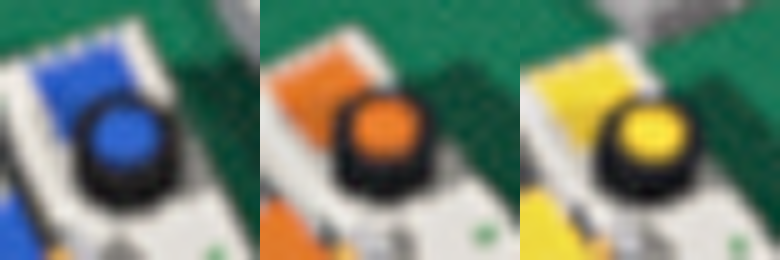

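```bash
python3 -c "
from cell import *
print(close_job())"
```

```text
the job is handed in; nothing more can be done
None
```

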